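# Lay up the lidded tea cup on the desk

## Task

Lay up the tea cup on the felt mat, from the bottom up and one piece at a time: first the wooden saucer in the middle of the mat and lengthwise with it, then the cup standing in the saucer's round recess, then the strainer hung in the cup so that its flange rests on the rim, and last the lid down over the strainer's collar, everything level. Set each piece down without dropping it, and leave the tea tin, the globe and the books where they are.

Things in the scene. Friction and masses are not known exactly. Their poses are not given: they have to be found in the camera images.
- mat: Thin grey felt mat, a rectangle 150 x 96 mm and 3 mm thick, fixed to the desk. Origin at the centre of its underside, on the desk top; x along its 150 mm length, y along its width, z up.
- saucer: Oblong dark walnut saucer board, 120 x 66 x 14 mm, 120 g, loose, lying flat. Origin at the centre of its underside; x along its length, y along its width, z up. In its top a round flat cork-lined recess for the cup's foot, 52 mm in diameter and 4 mm deep, centred 22 mm from the board's centre towards +x; its floor is 10 mm above the underside.
- cup: White stoneware tea cup without handle, open at the top, 220 g, loose, upright. 82 mm tall; foot 42 mm in diameter; from 34 mm up to the rim the side is a straight cylinder 60 mm in diameter; wall 4 mm, mouth 52 mm wide inside. Origin at the centre of the underside of the foot, z up.
- strainer: Tea strainer, 60 g, loose, upright, open at the top, 61 mm tall. Slotted steel basket, 36 mm diameter at the bottom, 46 mm at 42 mm up; there a black flange 60 mm across, 3 mm thick, to rest on the cup's rim; on it, 45 to 61 mm up, a black collar 44 mm across (wall 2.5 mm) to hold it by. Origin at the centre of its underside, z up; seated, it is 40 mm above the cup's origin.
- lid: White stoneware lid, 90 g, loose, right way up, 58 mm in diameter, 38 mm tall. Knob 18 mm in diameter on its middle, 17 to 38 mm up. Hollow underneath: a skirt 13 mm deep, 52 mm inside diameter, drops over the strainer's collar until the lid's inside rests on the collar's top. Origin at the centre of the skirt's lower edge, z up; in place, it is 48 mm above the strainer's origin.
- tin: Bystander: closed brass tea tin, a round can 69 mm in diameter and 89 mm tall, loose. Origin at the centre of its underside.
- globe: Bystander: small cream and brass desk globe, ball of 126 mm on a 96 mm round foot, 172 mm tall, loose. Origin at the centre of the underside of the foot.
- books: Bystander: two hardback books lying on one another (one piece), 150 x 215 mm and 50 mm tall. Origin at the centre of the underside.

How it is judged:
On the way, in this order (a step that is already met when the one before it is completed fails the run):
1. the saucer lies on the mat, in the middle and lengthwise, let go (horizontal distance between saucer and mat below 0.015 m and angle between the x axis of saucer and the x axis of mat, either way round below 0.2 rad and z of saucer in the frame of mat between 0 and 0.006 m and contact force between saucer and the fingers below 0.05 N and linear speed of saucer below 0.02 m/s), for 0.2 s.
2. the cup stands in the recess of the saucer on the mat, let go (horizontal distance between saucer and mat below 0.015 m and angle between the x axis of saucer and the x axis of mat, either way round below 0.2 rad and z of saucer in the frame of mat between 0 and 0.006 m and x of cup in the frame of saucer between 0.014 and 0.03 m and y of cup in the frame of saucer between -0.008 and 0.008 m and z of cup in the frame of saucer between 0.0075 and 0.0125 m and angle between cup's own z axis and vertical below 0.06 rad and contact force between cup and the fingers below 0.05 N and linear speed of cup below 0.02 m/s), for 0.2 s.
3. the strainer hangs in the cup with its flange on the rim, let go (horizontal distance between saucer and mat below 0.015 m and angle between the x axis of saucer and the x axis of mat, either way round below 0.2 rad and z of saucer in the frame of mat between 0 and 0.006 m and x of cup in the frame of saucer between 0.014 and 0.03 m and y of cup in the frame of saucer between -0.008 and 0.008 m and z of cup in the frame of saucer between 0.0075 and 0.0125 m and angle between cup's own z axis and vertical below 0.06 rad and horizontal distance between strainer and cup below 0.006 m and z of strainer in the frame of cup between 0.037 and 0.043 m and angle between strainer's own z axis and vertical below 0.08 rad and contact force between strainer and the fingers below 0.05 N and linear speed of strainer below 0.02 m/s), for 0.2 s.
4. the lid sits over the collar of the strainer, let go (horizontal distance between saucer and mat below 0.015 m and angle between the x axis of saucer and the x axis of mat, either way round below 0.2 rad and z of saucer in the frame of mat between 0 and 0.006 m and x of cup in the frame of saucer between 0.014 and 0.03 m and y of cup in the frame of saucer between -0.008 and 0.008 m and z of cup in the frame of saucer between 0.0075 and 0.0125 m and angle between cup's own z axis and vertical below 0.06 rad and horizontal distance between strainer and cup below 0.006 m and z of strainer in the frame of cup between 0.037 and 0.043 m and angle between each of strainer, lid's own z axis and vertical below 0.08 rad and horizontal distance between lid and strainer below 0.008 m and z of lid in the frame of strainer between 0.045 and 0.051 m and contact force between lid and the fingers below 0.05 N and linear speed of lid below 0.02 m/s), for 0.2 s.
At the end, for the whole second after the job is handed in: Saucer flat on the mat, centres within 15 mm, lengthwise within 0.2 rad either way round; cup upright, foot down in the recess; strainer upright in the cup, flange on the rim; lid level over the collar, resting on its top (heights within 3 mm, tilts under 0.06 to 0.08 rad); all at rest (horizontal distance between saucer and mat below 0.015 m and angle between the x axis of saucer and the x axis of mat, either way round below 0.2 rad and z of saucer in the frame of mat between 0 and 0.006 m and x of cup in the frame of saucer between 0.014 and 0.03 m and y of cup in the frame of saucer between -0.008 and 0.008 m and z of cup in the frame of saucer between 0.0075 and 0.0125 m and angle between cup's own z axis and vertical below 0.06 rad and horizontal distance between strainer and cup below 0.006 m and z of strainer in the frame of cup between 0.037 and 0.043 m and angle between each of strainer, lid's own z axis and vertical below 0.08 rad and horizontal distance between lid and strainer below 0.008 m and z of lid in the frame of strainer between 0.045 and 0.051 m and linear speed of each of saucer, cup, strainer, lid below 0.02 m/s); the robot touches nothing.
It fails at once if the tin, the globe or the books are pushed out of place (more than 20 mm) or tipped (distance of any of tin, globe, books from where it was at the start of the episode above 0.02 m or angle between any of tin, globe, books's own z axis and vertical above 0.2 rad).
It fails at once if the saucer is dropped or flung (moves faster than 0.7 m/s while not held) (linear speed of saucer above 0.7 m/s and contact force between saucer and the fingers below 0.05 N).
It fails at once if the cup is dropped or flung (moves faster than 0.7 m/s while not held) (linear speed of cup above 0.7 m/s and contact force between cup and the fingers below 0.05 N).
It fails at once if the strainer is dropped or flung (moves faster than 0.7 m/s while not held) (linear speed of strainer above 0.7 m/s and contact force between strainer and the fingers below 0.05 N).
It fails at once if the lid is dropped or flung (moves faster than 0.7 m/s while not held) (linear speed of lid above 0.7 m/s and contact force between lid and the fingers below 0.05 N).
It also fails if it takes over 128 s, if anything falls off the work surface, if the arm or the gripper's body presses on something with over 40 N, if the wrist force passes 120 N, or if a joint passes its speed limit or range.

## Robot

A 7-joint arm with a two-finger parallel gripper is mounted at the origin on the work surface. World frame = base frame: x ahead of the robot, y to its left, z up, the work surface at z = 0. Lengths are in m, angles in rad, forces in N, time in s.
With the tool pointing down it reaches from about 0.4 to 0.85 m from the base axis. Payload 10.4 kg.
Tool frame: the origin (TCP) lies between the finger pads; the fingertips stand 8 mm ahead of it and the grasp point (between the pads) lies 11 mm behind it; z points along the fingers, x is the direction in which the jaws open and shut, and the axes are right-handed (so a half turn about z gives the same grasp; the last joint's range is limited). The gripper opens to 87 mm and grips with 3 to 60 N. Pads are 19 mm wide; open, the fingers measure 117 mm over their backs; the gripper's body (75 mm by 190 mm) begins 51 mm behind the grasp point.
Start: joints at [1.317, 0.332, -0.065, 1.46, 0.022, 1.35, -0.088], TCP at [0.143, -0.608, 0.231] pointing down, gripper open.
Joint ranges: [-2.6, 2.6], [-0.5, 2.12], [-1.47, 1.34], [0.16, 2.42], [-1.27, 4.41], [0.06, 2.06], [-2.6, 2.6]. Speed limits (rad/s): [2.22, 2.22, 2.79, 2.79, 3.14, 3.14, 3.14].

## Interface

Orientations are given as a unit quaternion [x, y, z, w].
In Python, from bench import r, viewer gives the robot as it stands.
- The arm moves only by the tool apply_moves, never from a script. Its argument "increments" is a list of rows, each an object with "grip": the closure in counts, from 0 (fully open) to 255 (shut); "xyz": the shift along the tool's x, y, z in mm, a list of three; "rotation": the turn, a rotation vector about the tool's x, y, z in degrees, a list of three. A call has 1 to 5 rows; each row is the pose to reach, as a shift and turn from the pose measured when the call began, along the tool's axes at that moment; what a row does not reach only later rows make up. A row lasts 1/8 s, in which the tool goes at most 62.5 mm and 10.7 degrees, less where a joint would pass 70% of its speed; a pose out of reach is approached as far as the arm can. A call with a gripper value outside its range is refused whole. The fingers move at their own pace and stop on an object; "squeeze" is the grip in N (left out, the last holds). Time passes only in rows, so rows that repeat a pose let the fingers close. It gives the time, the measured TCP pose, the force and the opening at its end, in the units of the state.
- r.read_state(): the state, without advancing time (a new reading comes with each control period).
- viewer.camera(name): name is "scene" or "top" or "wrist"; returns a dict with "img" (480x640x3 uint8, blue, green, red), "range_z" (480x640 float32, m along the optical axis (not along the pixel's ray), 0 where there is no reading), "vertical_fov" (degrees; the focal length in pixels is half the picture's height over the tangent of half this angle, whatever the lens; pixels are square), "cx", "cy" (the principal point, pixels), "D" ([k1, k2, p1, p2, k3] as OpenCV has them; the pictures are not rectified), "rvec" (rotation vector, rad) and "tvec" (3), from world to camera coordinates, as OpenCV has them. Camera axes: x right, y down, z forward; pixel columns grow to the right and rows downward; lengths in m; the calibration is good to about 2 mm. A picture is of the moment at which its call begins.
- r.close_job(): hands the job in, once; it reports no verdict.
The state is a dict: "time": time; "joint_positions": joint angles; "joint_vel": joint speeds; "joint_torque": joint torques, N m; "ee_pos": TCP position; "eef_rot": TCP orientation; "ft_force": force on the tool from outside, world axes, zero at the start; "torque": the same for the moment, N m; "width": finger opening in m.
Only numpy, scipy, OpenCV 4.12 (cv2) and the standard library are available. Lean on these libraries where they do the work, as an engineer would, in place of code of your own. Each camera call takes 0.05 s, during which the arm holds its last target.

## Working session

There is one attempt and no reset: what is moved stays moved. The work goes in short steps, Python scripts to look and compute and a tool call to move; the robot and the scene stay as the last step left them, time stands still between calls to the robot, and variables do not carry over. Pictures are saved under pics/ and viewed, and the job is handed in when it is done.

Besides the shell and the picture viewer there is one more tool, called after ">>>" by a JSON object that holds its "name" and its "arguments". apply_moves: Moves the arm, as the interface text tells. Its arguments: {"type":"object","properties":{"increments":{"type":"array","items":{"type":"object","properties":{"grip":{"type":"number"},"xyz":{"type":"array","items":{"type":"number"}},"rotation":{"type":"array","items":{"type":"number"}}}}},"squeeze":{"type":"number"}},"required":["increments"]}

```bash
mkdir -p pics; ls
cat > h.py <<'E'
import numpy as np,cv2,pickle
from bench import r,viewer
from scipy.spatial.transform import Rotation as R
def cam(n,fn=None):
    c=viewer.camera(n)
    c['K']=K(c)
    if fn: cv2.imwrite('pics/'+fn,c['img'])
    pickle.dump(c,open(f'last_{n}.pkl','wb'))
    return c
def K(c):
    f=240/np.tan(np.radians(c['vertical_fov'])/2)
    return np.array([[f,0,c['cx']],[0,f,c['cy']],[0,0,1.]])
def rays(c,uv):
    uv=np.asarray(uv,float).reshape(-1,1,2)
    n=cv2.undistortPoints(uv,c['K'],np.array(c['D'],float)).reshape(-1,2)
    return np.c_[n,np.ones(len(n))]
def M(c): return cv2.Rodrigues(np.array(c['rvec'],float))[0],np.array(c['tvec'],float).ravel()
def at_z(c,uv,z):
    Rm,t=M(c);d=rays(c,uv)@Rm;o=-Rm.T@t
    return o+d*((z-o[2])/d[:,2])[:,None]
def cloud(c):
    v,u=np.mgrid[0:480,0:640]
    n=rays(c,np.c_[u.ravel(),v.ravel()])
    Rm,t=M(c)
    P=(n*c['range_z'].reshape(-1,1)-t)@Rm
    P[c['range_z'].ravel()<=0]=np.nan
    return P.reshape(480,640,3)
def proj(c,P):
    return cv2.projectPoints(np.asarray(P,float).reshape(-1,1,3),np.array(c['rvec'],float),np.array(c['tvec'],float),c['K'],np.array(c['D'],float))[0].reshape(-1,2)
def st():
    s=r.read_state();print('t',s['time'],'p',np.round(s['ee_pos'],4),'q',np.round(s['eef_rot'],4),'F',np.round(s['ft_force'],2),'w',round(float(s['width']),4),'j',np.round(s['joint_positions'],3));return s
def delta(target):
    s=r.read_state();return R.from_quat(s['eef_rot']).inv().apply(np.array(target)-s['ee_pos'])*1000
E
python3 - <<'E'
from h import *
st()
for n in('scene','top','wrist'):
    c=cam(n,f'{n}0.png');print(n,c['vertical_fov'],c['cx'],c['cy'],c['D'])
    Rm,t=M(c);print(-Rm.T@t,Rm[2])
E
```

```text
pics
t 0.0 p [ 0.1429 -0.6081  0.2297] q [ 7.838e-01 -6.210e-01 -6.000e-04 -4.000e-04] F [ 0.6   0.41 -1.45] w 0.087 j [ 1.317  0.333 -0.065  1.461  0.022  1.35  -0.088]
scene 48.09513942543818 311.426046139932 241.8709555864104 [-0.13298728  0.          0.          0.          0.        ]
[ 1.37549071 -0.00545027  0.7615579 ] [-0.71830515  0.01009004 -0.69565502]
top 57.3792574741928 314.0662494603033 244.95799692997667 [-0.11017776  0.          0.          0.          0.        ]
[0.43844526 0.00458428 0.8789615 ] [ 0.19971832 -0.03102458 -0.97936207]
wrist 59.49877869016958 313.40057628295784 234.74894093798324 [0.00478135 0.         0.         0.         0.        ]
[ 0.22390175 -0.58836814  0.38404794] [-0.294699   -0.06647373 -0.95327527]
```

View pics/scene0.png

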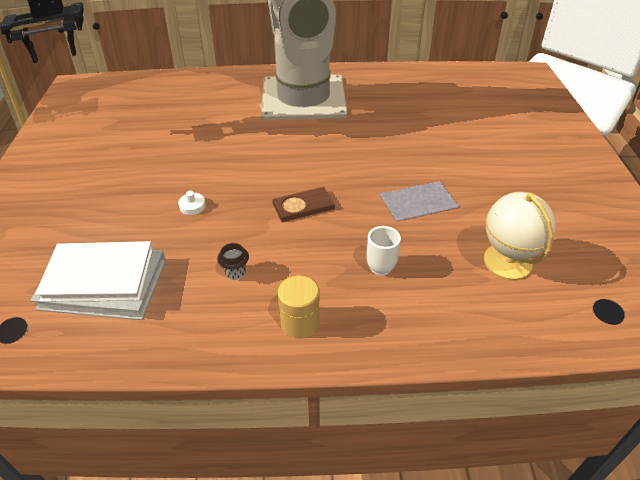

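View pics/top0.png

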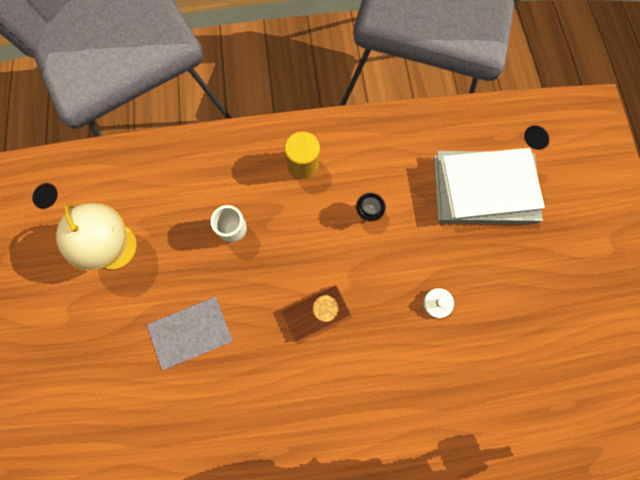

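View pics/wrist0.png

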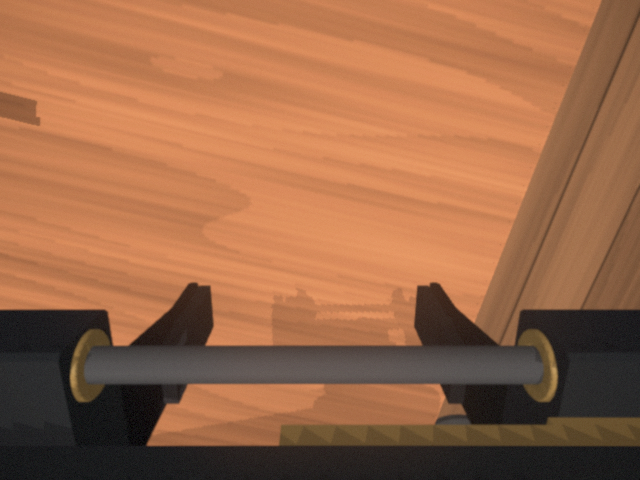

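The top view shows the mat at (190,333), saucer (315,313) with its recess at (325,309), cup (229,224), strainer (371,207) and lid (439,303). The books, tin and globe stand clear beyond them. I'll measure these from the depth image and the colours.

Run:
```python
from h import *
c=pickle.load(open('last_top.pkl','rb'));P=cloud(c);Z=P[...,2]
print('table z',np.nanmedian(Z[380:430,150:400]), 'noise',np.nanstd(Z[380:430,200:220]))
def circ(box,zlo,zhi,name):
    u0,v0,u1,v1=box;q=P[v0:v1,u0:u1].reshape(-1,3);q=q[(q[:,2]>zlo)&(q[:,2]<zhi)]
    (x,y),rad=cv2.minEnclosingCircle(q[:,:2].astype(np.float32)*1000);print(name,len(q),'mean',q.mean(0).round(4),'mec',round(x,1),round(y,1),round(rad,1),'zmax',q[:,2].max())
circ((205,200,255,250),.07,.10,'cup rim')
circ((350,185,395,230),.038,.07,'str')
circ((420,285,460,325),.010,.03,'lid')
circ((420,285,460,325),.03,.05,'knob')
# saucer & mat via colour
img=c['img'].astype(int)
g=cv2.cvtColor(c['img'],cv2.COLOR_BGR2HSV)
m=((g[...,1]<90)).astype(np.uint8);m[:290]=0;m[375:]=0;m[:,:140]=0;m[:,240:]=0
def rect(m,z,name):
    n,l,s,_=cv2.connectedComponentsWithStats(m);k=1+np.argmax(s[1:,4]);cn=max(cv2.findContours((l==k).astype(np.uint8),cv2.RETR_EXTERNAL,cv2.CHAIN_APPROX_NONE)[0],key=cv2.contourArea).reshape(-1,2)
    w=at_z(c,cn,z)[:,:2];print(name,cv2.minAreaRect((w*1000).astype(np.float32)));return cn
rect(m,.003,'mat')
m=((Z>.007)).astype(np.uint8);m[:280]=0;m[350:]=0;m[:,:270]=0;m[:,360:]=0
rect(m,.014,'saucer')
rec=((g[...,2]>120)&(m>0)&(g[...,0]>8)).astype(np.uint8)
rect(rec,.010,'recess')
big=np.concatenate([cv2.resize(c['img'][270:390,140:260],None,fx=3.3,fy=3.3,interpolation=2),cv2.resize(c['img'][270:390,260:380],None,fx=3.3,fy=3.3,interpolation=2)],1)
cv2.imwrite('pics/crop1.png',big)
```

```text
table z -0.00023212705225699213 noise 0.0015582898095316225
cup rim 278 mean [0.6693 0.1385 0.0796] mec 667.9 137.7 30.5 zmax 0.08532556197256909
str 450 mean [ 0.6687 -0.1402  0.0496] mec 671.2 -141.7 30.5 zmax 0.06393469118738018
lid 599 mean [ 0.4671 -0.2517  0.0167] mec 467.5 -253.3 29.9 zmax 0.027431944670844123
knob 75 mean [ 0.4677 -0.2522  0.0375] mec 467.5 -252.9 9.1 zmax 0.0410437386083218
mat ((472.0819396972656, 245.77862548828125), (95.97926330566406, 149.63795471191406), 15.507222175598145)
saucer ((480.5381774902344, -9.499519348144531), (66.4601821899414, 120.52619934082031), 18.48834800720215)
recess ((477.1383361816406, -9.52435302734375), (59.569847106933594, 118.11666107177734), 19.02754783630371)
```

View pics/crop1.png

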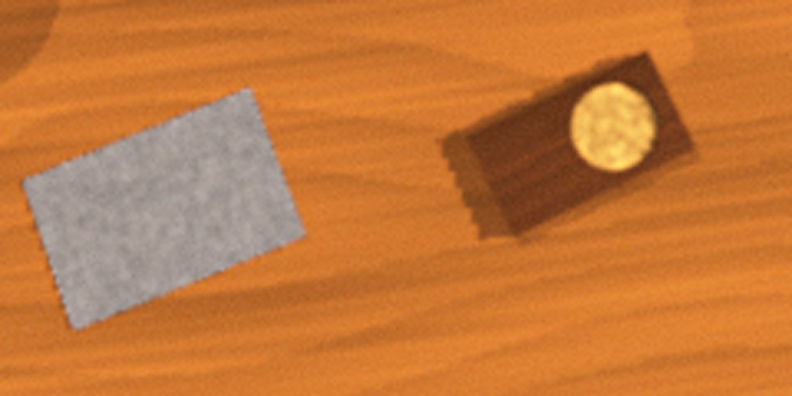

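```bash
cat >> h.py <<'E'
def plan(*tg):
    """tg: (x,y,z,yawdeg) each; from the present pose"""
    s=st();Rc=R.from_quat(s['eef_rot'])
    for x,y,z,a in tg:
        b=np.radians(a);Rt=np.array([[np.cos(b),np.sin(b),0],[np.sin(b),-np.cos(b),0],[0,0,-1]])
        best=None
        for k in(0,180):
            rv=(Rc.inv()*R.from_matrix(Rt)*R.from_euler('z',k,degrees=True)).as_rotvec(degrees=True)
            if best is None or np.linalg.norm(rv)<np.linalg.norm(best): best=rv
        print((x,y,z,a),'xyz',Rc.inv().apply(np.array([x,y,z])-s['ee_pos']).__mul__(1000).round(1).tolist(),'rot',best.round(2).tolist())
E
python3 - <<'E'
from h import *
plan((.43,-.3,.2,-30),(.4805,-.0095,.15,18.5))
E
```

```text
t 0.15 p [ 0.1429 -0.6082  0.23  ] q [ 7.838e-01 -6.210e-01 -4.000e-04 -3.000e-04] F [-1.04  0.37  1.  ] w 0.0871 j [ 1.317  0.333 -0.065  1.461  0.022  1.35  -0.089]
(0.43, -0.3, 0.2, -30) xyz [-234.3, -350.0, 30.2] rot [-0.02, 0.06, -46.77]
(0.4805, -0.0095, 0.15, 18.5) xyz [-505.5, -465.6, 80.5] rot [0.05, 0.05, 84.73]
```

>>> {"name": "apply_moves", "arguments": {"increments": [{"grip": 0,"xyz": [-47,-70,6],"rotation": [0,0,-10]},{"grip": 0,"xyz": [-94,-140,12],"rotation": [0,0,-19]},{"grip": 0,"xyz": [-141,-210,18],"rotation": [0,0,-28]},{"grip": 0,"xyz": [-188,-280,24],"rotation": [0,0,-37]},{"grip": 0,"xyz": [-234,-350,30],"rotation": [0,0,-47]}]}}

```text
time: 0.78
ee_pos: [0.3561, -0.3785, 0.2078]
eef_rot: [0.967, -0.254, -0.0, -0.0]
ft_force: [1.2, -1.1, -0.3]
width: 0.0873
```

Run:
```python
from h import *
plan((.4805,-.0095,.15,18.5))
```

```text
t 0.775 p [ 0.3561 -0.3785  0.2078] q [ 9.671e-01 -2.544e-01 -3.000e-04 -3.000e-04] F [ 1.21 -1.11 -0.29] w 0.0873 j [ 1.057  0.138 -0.357  1.753  0.05   1.261  0.174]
(0.4805, -0.0095, 0.15, 18.5) xyz [-73.2, -382.4, 58.0] rot [-0.04, 0.02, -47.97]
```

>>> {"name": "apply_moves", "arguments": {"increments": [{"grip": 0,"xyz": [-15,-62,12],"rotation": [0,0,-10]},{"grip": 0,"xyz": [-30,-122,24],"rotation": [0,0,-19]},{"grip": 0,"xyz": [-45,-183,36],"rotation": [0,0,-29]},{"grip": 0,"xyz": [-60,-244,48],"rotation": [0,0,-38]},{"grip": 0,"xyz": [-73,-305,58],"rotation": [0,0,-48]}]}}

```text
time: 1.4
ee_pos: [0.4402, -0.0831, 0.1511]
eef_rot: [0.987, 0.164, -0.0, -0.0]
ft_force: [0.8, -0.4, 0.3]
width: 0.087
```

Run:
```python
from h import *
plan((.4805,-.0095,.10,18.5))
```

```text
t 1.4 p [ 0.4402 -0.0831  0.1511] q [ 0.9865  0.1635 -0.     -0.    ] F [ 0.82 -0.36  0.26] w 0.087 j [ 0.762  0.048 -0.684  1.978  0.034  1.127  0.393]
(0.4805, -0.0095, 0.1, 18.5) xyz [61.9, -56.6, 51.1] rot [-0.01, 0.0, 0.32]
```

>>> {"name": "apply_moves", "arguments": {"increments": [{"grip": 0,"xyz": [31,-28,20],"rotation": [0,0,0.3]},{"grip": 0,"xyz": [62,-57,51],"rotation": [0,0,0.3]},{"grip": 0,"xyz": [62,-57,51],"rotation": [0,0,0.3]}]}}

```text
time: 1.78
ee_pos: [0.4797, -0.0057, 0.098]
eef_rot: [0.987, 0.163, -0.002, -0.002]
ft_force: [-0.6, -0.6, 0.0]
width: 0.0873
```

Run:
```python
from h import *
cam('wrist','w1.png')
c=cam('top')
cv2.imwrite('pics/t1.png',cv2.resize(c['img'][200:440,120:440],None,fx=2.4,fy=2.4))
plan((.4805,-.0095,.010,18.5))
```

```text
t 1.875 p [ 0.4802 -0.0091  0.0998] q [ 9.869e-01  1.613e-01 -6.000e-04 -3.000e-04] F [ 0.09 -1.02 -0.27] w 0.0871 j [ 0.618  0.214 -0.751  1.954  0.168  1.038  0.116]
(0.4805, -0.0095, 0.01, 18.5) xyz [0.3, 0.6, 89.8] rot [-0.05, 0.06, 0.07]
```

View pics/w1.png

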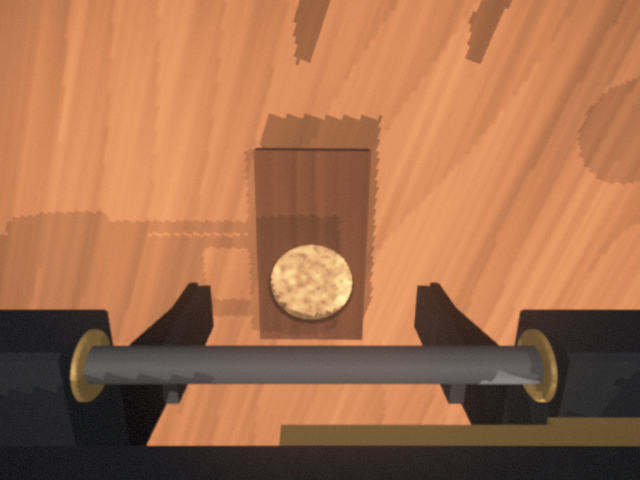

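View pics/t1.png

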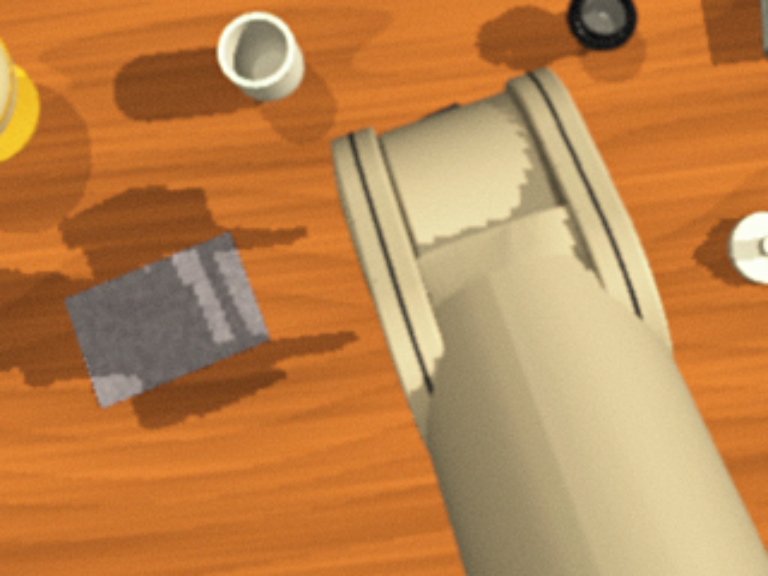

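The wrist view shows the saucer centred between the fingers (board centre column about 312, finger midpoint about 313) and parallel to them. Descending to grip it.

>>> {"name": "apply_moves", "arguments": {"increments": [{"grip": 0,"xyz": [0,0.5,45],"rotation": [0,0,0]},{"grip": 0,"xyz": [0,0.5,75],"rotation": [0,0,0]},{"grip": 0,"xyz": [0.3,0.5,89],"rotation": [0,0,0]},{"grip": 0,"xyz": [0.3,0.5,89],"rotation": [0,0,0]}], "squeeze": 25}}

```text
time: 2.38
ee_pos: [0.4804, -0.0101, 0.011]
eef_rot: [0.987, 0.161, -0.001, -0.0]
ft_force: [0.6, 0.5, 0.0]
width: 0.0867
```

>>> {"name": "apply_moves", "arguments": {"increments": [{"grip": 80,"xyz": [0,0,0],"rotation": [0,0,0]},{"grip": 110,"xyz": [0,0,0],"rotation": [0,0,0]},{"grip": 140,"xyz": [0,0,0],"rotation": [0,0,0]},{"grip": 140,"xyz": [0,0,0],"rotation": [0,0,0]},{"grip": 140,"xyz": [0,0,0],"rotation": [0,0,0]}]}}

```text
time: 3.0
ee_pos: [0.4808, -0.0103, 0.0116]
eef_rot: [0.987, 0.161, -0.001, 0.0]
ft_force: [-2.3, -0.0, 7.7]
width: 0.0659
```

Run:
```python
from h import *
plan((.4805,-.0095,.10,18.5),(.472,.2458,.10,15.5))
```

```text
t 3.0 p [ 0.4808 -0.0103  0.0116] q [ 9.870e-01  1.608e-01 -5.000e-04  1.000e-04] F [-2.31 -0.03  7.7 ] w 0.0659 j [ 0.556  0.361 -0.702  2.017  0.304  0.868  0.01 ]
(0.4805, -0.0095, 0.1, 18.5) xyz [-0.1, -0.8, -88.4] rot [-0.0, 0.06, 0.01]
(0.472, 0.2458, 0.1, 15.5) xyz [72.8, -245.6, -88.5] rot [0.0, 0.06, 3.01]
```

>>> {"name": "apply_moves", "arguments": {"increments": [{"grip": 150,"xyz": [0,-0.8,-15],"rotation": [0,0,0]},{"grip": 150,"xyz": [0,-0.8,-40],"rotation": [0,0,0]},{"grip": 150,"xyz": [0,-0.8,-70],"rotation": [0,0,0]},{"grip": 150,"xyz": [0,-0.8,-70],"rotation": [0,0,0]}]}}

```text
time: 3.5
ee_pos: [0.4821, -0.0094, 0.0841]
eef_rot: [0.987, 0.161, 0.001, 0.001]
ft_force: [-0.3, -1.0, -1.8]
width: 0.0659
```

Run:
```python
from h import *
cam('wrist','w2.png')
plan((.472,.2458,.09,15.5))
```

```text
t 3.55 p [ 0.4812 -0.0095  0.0827] q [9.870e-01 1.608e-01 5.000e-04 6.000e-04] F [ 0.58  0.11 -1.01] w 0.0659 j [ 0.613  0.242 -0.751  1.968  0.197  1.003  0.093]
(0.472, 0.2458, 0.09, 15.5) xyz [72.3, -245.1, -7.6] rot [0.08, -0.05, 3.0]
```

View pics/w2.png

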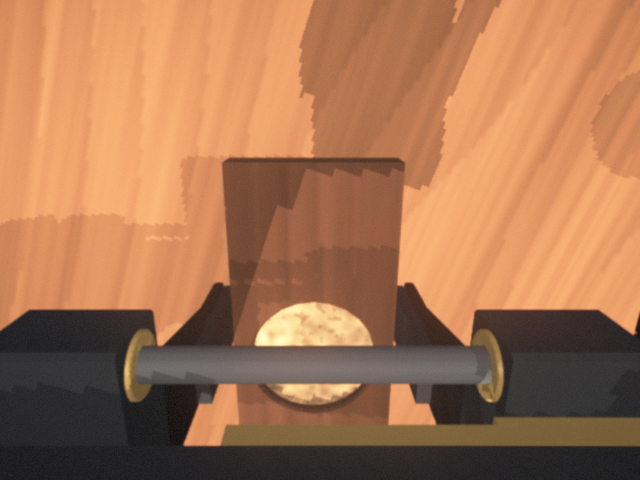

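The saucer is held level and square between the pads (recess at about (313,352)). Carrying it to the mat.

>>> {"name": "apply_moves", "arguments": {"increments": [{"grip": 150,"xyz": [15,-49,-3],"rotation": [0,0,1]},{"grip": 150,"xyz": [29,-98,-5],"rotation": [0,0,1]},{"grip": 150,"xyz": [43,-147,-7],"rotation": [0,0,2]},{"grip": 150,"xyz": [58,-196,-7],"rotation": [0,0,3]},{"grip": 150,"xyz": [72,-245,-7],"rotation": [0,0,3]}]}}

```text
time: 4.18
ee_pos: [0.4711, 0.2468, 0.0885]
eef_rot: [0.991, 0.135, -0.0, 0.001]
ft_force: [1.1, 0.4, -1.1]
width: 0.0659
```

Run:
```python
from h import *
plan((.472,.2458,.05,15.5))
```

```text
t 4.175 p [0.4711 0.2468 0.0885] q [ 9.909e-01  1.346e-01 -1.000e-04  8.000e-04] F [ 1.09  0.39 -1.1 ] w 0.0659 j [ 0.149  0.381 -0.84   1.834  0.323  1.07  -0.543]
(0.472, 0.2458, 0.05, 15.5) xyz [0.6, 1.2, 38.5] rot [0.09, 0.02, -0.03]
```

>>> {"name": "apply_moves", "arguments": {"increments": [{"grip": 150,"xyz": [0.6,1,30],"rotation": [0,0,0]},{"grip": 150,"xyz": [0.6,1,50],"rotation": [0,0,0]},{"grip": 150,"xyz": [0.6,1,65],"rotation": [0,0,0]},{"grip": 150,"xyz": [0.6,1,70],"rotation": [0,0,0]},{"grip": 150,"xyz": [0.6,1,70],"rotation": [0,0,0]}]}}

```text
time: 4.8
ee_pos: [0.4721, 0.2456, 0.0187]
eef_rot: [0.991, 0.134, -0.0, 0.001]
ft_force: [-0.7, -0.4, -0.7]
width: 0.0655
```

Run:
```python
from h import *
c=cam('scene');cv2.imwrite('pics/s2.png',cv2.resize(c['img'][120:260,330:530],None,fx=4,fy=4,interpolation=2))
plan((.472,.2458,.0146,15.5))
```

```text
t 4.85 p [0.4723 0.2458 0.019 ] q [9.909e-01 1.343e-01 2.000e-04 7.000e-04] F [-0.08  0.85 -1.65] w 0.0656 j [ 0.098  0.481 -0.786  1.881  0.416  0.95  -0.61 ]
(0.472, 0.2458, 0.0146, 15.5) xyz [-0.3, -0.0, 4.4] rot [0.08, -0.01, -0.06]
```

View pics/s2.png

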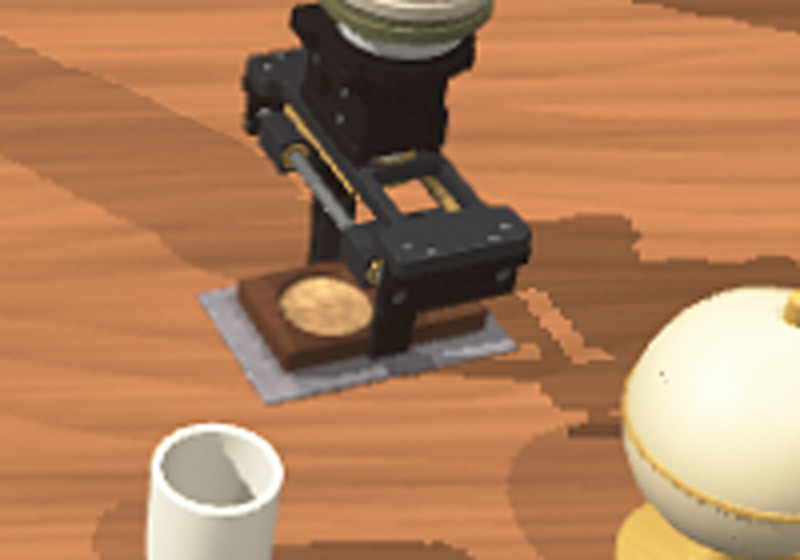

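The saucer hovers centred on the mat with even grey margins. Lowering the last 4 mm and letting go.

>>> {"name": "apply_moves", "arguments": {"increments": [{"grip": 150,"xyz": [-0.3,0,2.5],"rotation": [0,0,0]},{"grip": 150,"xyz": [-0.3,0,4.5],"rotation": [0,0,0]},{"grip": 150,"xyz": [-0.3,0,4.5],"rotation": [0,0,0]},{"grip": 40,"xyz": [-0.3,0,4.5],"rotation": [0,0,0]},{"grip": 0,"xyz": [-0.3,0,4.5],"rotation": [0,0,0]}]}}

```text
time: 5.48
ee_pos: [0.4721, 0.2459, 0.0147]
eef_rot: [0.991, 0.134, 0.0, 0.001]
ft_force: [0.0, 0.3, -0.2]
width: 0.0765
```

>>> {"name": "apply_moves", "arguments": {"increments": [{"grip": 0,"xyz": [0,0,0],"rotation": [0,0,0]},{"grip": 0,"xyz": [0,0,-20],"rotation": [0,0,0]},{"grip": 0,"xyz": [0,0,-70],"rotation": [0,0,0]},{"grip": 0,"xyz": [0,0,-130],"rotation": [0,0,0]},{"grip": 0,"xyz": [0,0,-130],"rotation": [0,0,0]}]}}

```text
time: 6.1
ee_pos: [0.4741, 0.2479, 0.1505]
eef_rot: [0.991, 0.135, 0.005, -0.0]
ft_force: [0.5, -0.3, -0.2]
width: 0.0868
```

Run:
```python
from h import *
plan((.668,.138,.15,11.6),(.668,.138,.15,90),(.668,.138,.15,60),(.668,.138,.15,30))
c=cam('top','t3.png');cam('wrist','w3.png')
P=cloud(c);Z=P[...,2]
circ=lambda b:0
```

```text
t 6.1 p [0.4741 0.2479 0.1505] q [ 9.909e-01  1.346e-01  4.500e-03 -2.000e-04] F [ 0.55 -0.32 -0.16] w 0.0868 j [ 0.191  0.306 -0.878  1.773  0.258  1.174 -0.493]
(0.668, 0.138, 0.15, 11.6) xyz [157.5, 157.6, 2.0] rot [0.03, -0.52, 3.87]
(0.668, 0.138, 0.15, 90) xyz [157.5, 157.6, 2.0] rot [0.37, -0.41, -74.53]
(0.668, 0.138, 0.15, 60) xyz [157.5, 157.6, 2.0] rot [0.24, -0.47, -44.53]
(0.668, 0.138, 0.15, 30) xyz [157.5, 157.6, 2.0] rot [0.11, -0.51, -14.53]
```

View pics/w3.png

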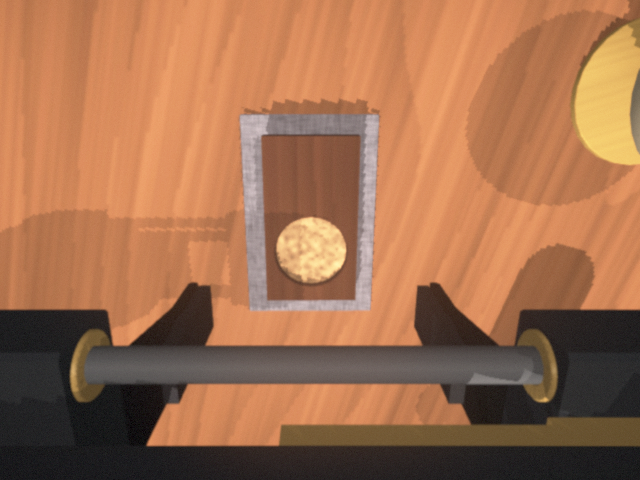

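View pics/t3.png

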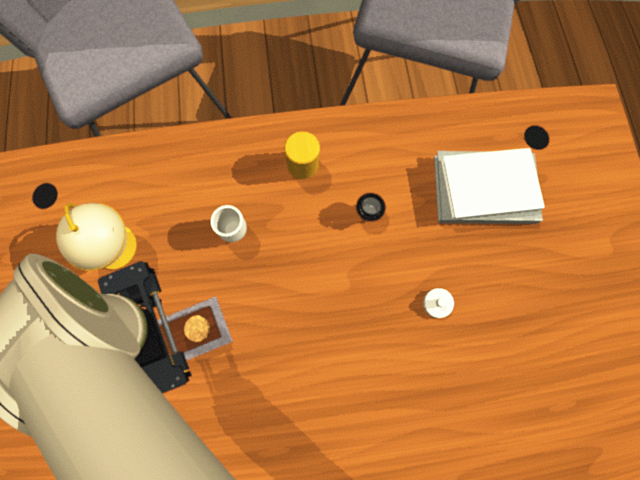

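The wrist view shows the saucer centred and parallel on the mat, with the recess at (311,250). I'll measure the recess centre, the cup and the globe's clearance.

```bash
cat >> h.py <<'E'
def recess(c,z=.013,box=None):
    g=cv2.cvtColor(c['img'],cv2.COLOR_BGR2HSV)
    return g
def blob_world(c,mask,z):
    n,l,s,_=cv2.connectedComponentsWithStats(mask.astype(np.uint8));k=1+np.argmax(s[1:,4])
    cn=max(cv2.findContours((l==k).astype(np.uint8),cv2.RETR_EXTERNAL,cv2.CHAIN_APPROX_NONE)[0],key=cv2.contourArea).reshape(-1,2)
    return cn,(at_z(c,cn,z)[:,:2]*1000).astype(np.float32)
def boxmask(u0,v0,u1,v1):
    m=np.zeros((480,640),bool);m[v0:v1,u0:u1]=1;return m
E
python3 - <<'E'
from h import *
for n,box in(('wrist',(270,205,352,292)),('top',(178,310,215,345))):
    c=pickle.load(open(f'last_{n}.pkl','rb'))
    u0,v0,u1,v1=box
    B=c['img'].astype(int)
    print(n,B[v0+10:v1-10:20,u0+10:u1-10:20].mean(axis=(0,1)))
    m=(B[...,1]>115)&(B[...,1]-B[...,0]>35)&boxmask(*box)
    cn,w=blob_world(c,m,.013)
    print('cork',cv2.minEnclosingCircle(w),w.mean(0),cv2.fitEllipse(w)[:2])
c=pickle.load(open('last_wrist.pkl','rb'))
mc=[[240,115],[379,114],[371,310],[250,310]]
sc=[[262,136],[358,136],[357,299],[267,300]]
print('mat',at_z(c,mc,.003)[:,:2].mean(0)); 
w=at_z(c,sc,.017)[:,:2];print('saucer',w.mean(0),np.degrees(np.arctan2(*(w[3]-w[0]+w[2]-w[1])[::-1])),np.linalg.norm(w[1]-w[0]),np.linalg.norm(w[3]-w[0]))
w=at_z(c,mc,.003)[:,:2];print(np.degrees(np.arctan2(*(w[3]-w[0]+w[2]-w[1])[::-1])))
c=pickle.load(open('last_top.pkl','rb'));P=cloud(c)
def circ(box,zlo,zhi,name):
    u0,v0,u1,v1=box;q=P[v0:v1,u0:u1].reshape(-1,3);q=q[(q[:,2]>zlo)&(q[:,2]<zhi)]
    (x,y),rad=cv2.minEnclosingCircle(q[:,:2].astype(np.float32)*1000);print(name,len(q),'mec',round(x,1),round(y,1),round(rad,1))
circ((205,200,255,250),.077,.087,'cup rim')
circ((350,185,395,230),.038,.07,'str')
circ((50,200,135,255),.105,.115,'globe')
circ((280,130,325,185),.08,.1,'tin')
E
```

```text
wrist [104.1875 147.75   197.    ]
cork ((476.9592590332031, 228.55145263671875), 25.805667877197266) [476.66525 228.40997] ((477.06622314453125, 228.85873413085938), (48.78082275390625, 50.91239929199219))
top [ 68. 160. 225.]
cork ((478.9401550292969, 227.25775146484375), 25.831872940063477) [478.84286 227.66998] ((479.11578369140625, 227.87545776367188), (47.34309005737305, 50.04894256591797))
mat [0.47092378 0.24807274]
saucer [0.47128058 0.24960892] -74.01396994586038 0.06356504946986387 0.1197070094776588
-74.4358459656008
cup rim 220 mec 668.2 137.7 30.5
str 453 mec 671.1 -141.9 30.9
globe 158 mec 677.8 383.1 66.2
tin 960 mec 795.5 -21.7 35.6
```

>>> {"name": "apply_moves", "arguments": {"increments": [{"grip": 0,"xyz": [39,39,-10],"rotation": [0,-0.5,0]},{"grip": 0,"xyz": [79,79,-10],"rotation": [0,-0.5,0]},{"grip": 0,"xyz": [118,118,-10],"rotation": [0,-0.5,0]},{"grip": 0,"xyz": [157,158,-10],"rotation": [0,-0.5,0]},{"grip": 0,"xyz": [157,158,-10],"rotation": [0,-0.5,0]}]}}

```text
time: 6.82
ee_pos: [0.6677, 0.1311, 0.1539]
eef_rot: [0.991, 0.131, -0.005, 0.002]
ft_force: [-0.4, 0.2, -0.1]
width: 0.087
```

Run:
```python
from h import *
cam('wrist','w4.png')
plan((.668,.138,.046,15))
```

```text
t 6.875 p [0.6659 0.1339 0.1545] q [ 0.9911  0.133  -0.0046  0.0012] F [-0.29  1.04 -0.54] w 0.087 j [ 0.223  0.61  -0.73   1.355  0.404  1.336 -0.246]
(0.668, 0.138, 0.046, 15) xyz [4.1, -3.5, 108.4] rot [0.06, 0.55, 0.29]
```

View pics/w4.png

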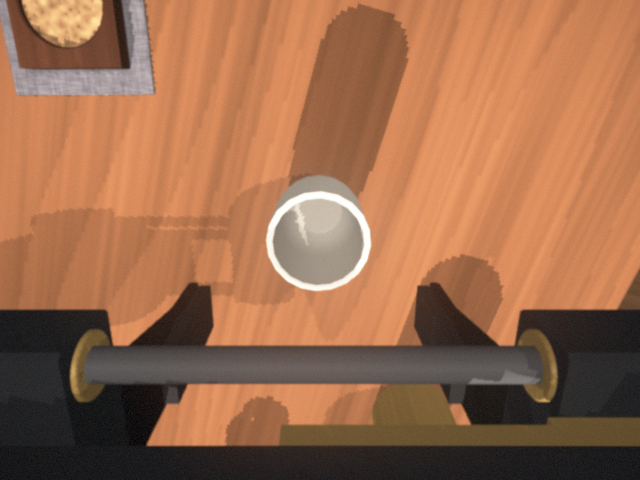

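The cup's rim circle spans columns 266–371 and rows 192–290, and it lies between the fingers. Measuring it now that the arm has settled.

Run:
```python
from h import *
c=cam('wrist','w5.png');P=cloud(c)
m=(P[...,2]>.074)&(P[...,2]<.09)&boxmask(230,170,400,300)
q=P[m];print(len(q),cv2.minEnclosingCircle(q[:,:2].astype(np.float32)*1000))
cn,w=blob_world(c,m,.082);h=cv2.convexHull(w);print(cv2.minEnclosingCircle(w),cv2.fitEllipse(h))
plan((.668,.138,.046,15))
```

```text
2693 ((667.2702026367188, 139.73406982421875), 30.03876495361328)
((667.3637084960938, 140.86892700195312), 30.55154037475586) ((667.1573486328125, 140.64035034179688), (59.02522659301758, 60.62495803833008), 14.634331703186035)
t 6.925 p [0.6649 0.1358 0.1552] q [ 9.909e-01  1.343e-01 -4.400e-03  9.000e-04] F [-0.77  0.44 -0.68] w 0.087 j [ 0.222  0.609 -0.732  1.357  0.403  1.336 -0.246]
(0.668, 0.138, 0.046, 15) xyz [4.6, -1.4, 109.1] rot [0.04, 0.51, 0.44]
```

>>> {"name": "apply_moves", "arguments": {"increments": [{"grip": 0,"xyz": [4.5,-2.5,40],"rotation": [0,0.5,0.4]},{"grip": 0,"xyz": [4.5,-2.5,80],"rotation": [0,0.5,0.4]},{"grip": 0,"xyz": [4.5,-2.5,109],"rotation": [0,0.5,0.4]},{"grip": 0,"xyz": [4.5,-2.5,109],"rotation": [0,0.5,0.4]},{"grip": 0,"xyz": [4.5,-2.5,109],"rotation": [0,0.5,0.4]}], "squeeze": 20}}

```text
time: 7.55
ee_pos: [0.6678, 0.1401, 0.0477]
eef_rot: [0.991, 0.131, 0.001, 0.0]
ft_force: [0.2, -0.4, 0.6]
width: 0.087
```

Run:
```python
from h import *
plan((.6675,.139,.046,15))
```

```text
t 7.55 p [0.6678 0.1401 0.0477] q [9.913e-01 1.314e-01 6.000e-04 1.000e-04] F [ 0.24 -0.45  0.61] w 0.087 j [ 0.2    0.706 -0.691  1.45   0.47   1.153 -0.301]
(0.6675, 0.139, 0.046, 15) xyz [-0.5, 1.0, 1.7] rot [0.02, -0.07, 0.1]
```

>>> {"name": "apply_moves", "arguments": {"increments": [{"grip": 100,"xyz": [-0.5,1,1.5],"rotation": [0,0,0]},{"grip": 130,"xyz": [-0.5,1,1.5],"rotation": [0,0,0]},{"grip": 160,"xyz": [-0.5,1,1.5],"rotation": [0,0,0]},{"grip": 160,"xyz": [-0.5,1,1.5],"rotation": [0,0,0]},{"grip": 160,"xyz": [-0.5,1,1.5],"rotation": [0,0,0]}]}}

```text
time: 8.18
ee_pos: [0.6678, 0.139, 0.0465]
eef_rot: [0.991, 0.131, 0.001, 0.0]
ft_force: [0.4, 0.4, 1.4]
width: 0.06
```

Run:
```python
from h import *
plan((.6675,.139,.12,15))
```

```text
t 8.175 p [0.6678 0.139  0.0465] q [9.913e-01 1.314e-01 9.000e-04 1.000e-04] F [0.35 0.39 1.45] w 0.06 j [ 0.202  0.706 -0.69   1.452  0.471  1.15  -0.3  ]
(0.6675, 0.139, 0.12, 15) xyz [-0.1, -0.0, -73.5] rot [0.02, -0.1, 0.1]
```

>>> {"name": "apply_moves", "arguments": {"increments": [{"grip": 170,"xyz": [0,0,-15],"rotation": [0,0,0]},{"grip": 170,"xyz": [0,0,-40],"rotation": [0,0,0]},{"grip": 170,"xyz": [0,0,-60],"rotation": [0,0,0]},{"grip": 170,"xyz": [0,0,-60],"rotation": [0,0,0]}]}}

```text
time: 8.68
ee_pos: [0.6686, 0.1394, 0.1087]
eef_rot: [0.991, 0.131, 0.002, -0.0]
ft_force: [-0.5, -0.6, -2.5]
width: 0.0598
```

Run:
```python
from h import *
plan((.478,.2283,.11,15))
c=cam('scene');cv2.imwrite('pics/s6.png',cv2.resize(c['img'][120:300,300:560],None,fx=3,fy=3,interpolation=2))
```

```text
t 8.675 p [0.6686 0.1394 0.1087] q [ 0.9913  0.1313  0.0024 -0.    ] F [-0.46 -0.65 -2.46] w 0.0598 j [ 0.214  0.646 -0.717  1.405  0.432  1.245 -0.275]
(0.478, 0.2283, 0.11, 15) xyz [-160.9, -135.5, -2.2] rot [0.03, -0.28, 0.09]
```

View pics/s6.png

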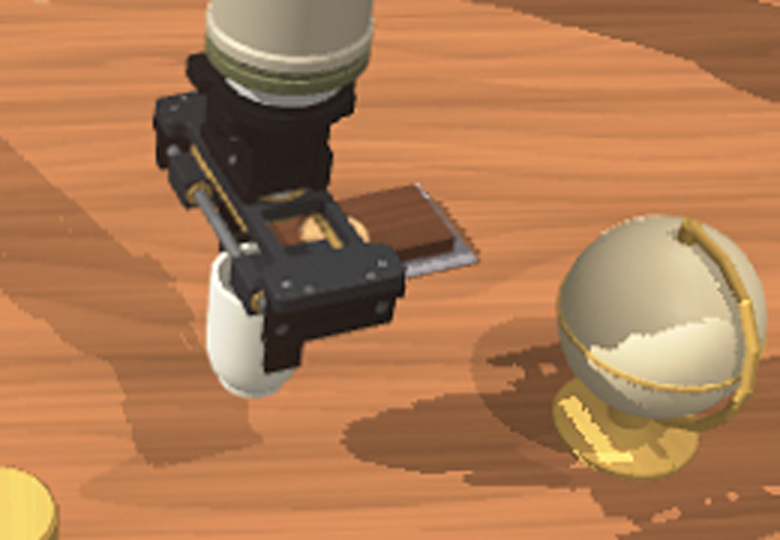

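The cup is held upright at about (245,320) in the crop, clear of the globe. Carrying it over the recess.

>>> {"name": "apply_moves", "arguments": {"increments": [{"grip": 170,"xyz": [-32,-27,-2],"rotation": [0,0,0]},{"grip": 170,"xyz": [-70,-59,-2],"rotation": [0,0,0]},{"grip": 170,"xyz": [-110,-93,-2],"rotation": [0,0,0]},{"grip": 170,"xyz": [-145,-122,-2],"rotation": [0,-0.3,0]},{"grip": 170,"xyz": [-161,-135.5,-2],"rotation": [0,-0.3,0]}]}}

```text
time: 9.35
ee_pos: [0.4745, 0.2287, 0.1078]
eef_rot: [0.991, 0.133, -0.002, 0.001]
ft_force: [0.4, -0.2, -2.3]
width: 0.06
```

Run:
```python
from h import *
plan((.478,.2283,.075,15))
```

```text
t 9.35 p [0.4745 0.2287 0.1078] q [ 9.912e-01  1.325e-01 -2.000e-03  8.000e-04] F [ 0.42 -0.24 -2.29] w 0.06 j [ 0.206  0.349 -0.86   1.826  0.294  1.105 -0.494]
(0.478, 0.2283, 0.075, 15) xyz [3.4, 1.3, 32.8] rot [0.06, 0.24, 0.23]
```

>>> {"name": "apply_moves", "arguments": {"increments": [{"grip": 170,"xyz": [3.4,1.3,15],"rotation": [0,0.2,0.2]},{"grip": 170,"xyz": [3.4,1.3,33],"rotation": [0,0.2,0.2]},{"grip": 170,"xyz": [3.4,1.3,33],"rotation": [0,0.2,0.2]}]}}

```text
time: 9.72
ee_pos: [0.4776, 0.227, 0.0724]
eef_rot: [0.991, 0.13, -0.002, 0.001]
ft_force: [-0.5, -0.2, -2.7]
width: 0.0601
```

Run:
```python
from h import *
c=cam('scene');cv2.imwrite('pics/s7.png',cv2.resize(c['img'][130:250,340:500],None,fx=4.8,fy=4.8,interpolation=2))
plan((.478,.2283,.060,15))
c=cam('wrist','w7.png')
```

```text
t 9.775 p [0.478  0.2276 0.0735] q [ 9.915e-01  1.302e-01 -1.500e-03  6.000e-04] F [ 0.47  0.23 -2.64] w 0.0597 j [ 0.183  0.399 -0.835  1.85   0.339  1.045 -0.526]
(0.478, 0.2283, 0.06, 15) xyz [0.2, -0.7, 13.5] rot [0.04, 0.17, -0.03]
```

View pics/s7.png

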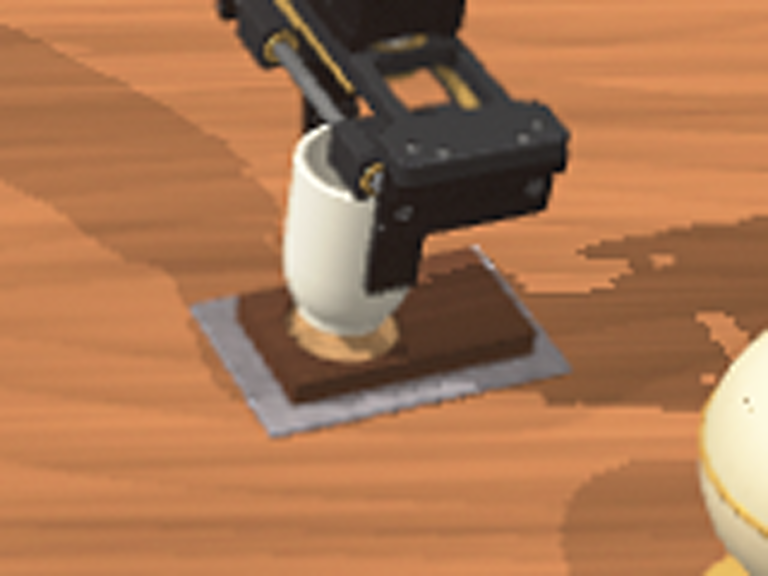

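View pics/w7.png

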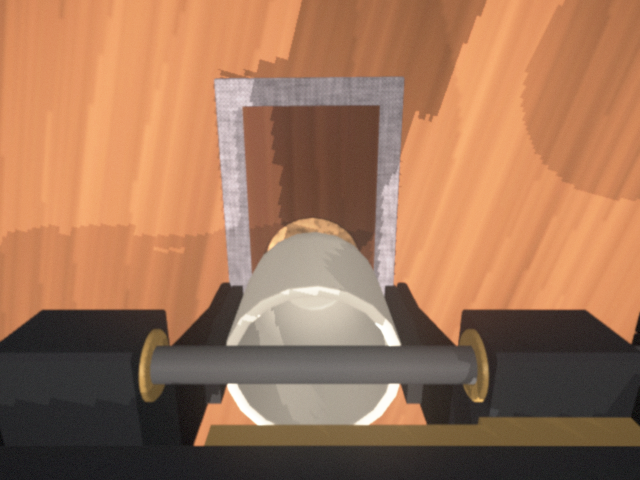

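Run:
```python
from h import *
th=np.linspace(0,2*np.pi,100)
def ov(c,box,f,fn,L):
    u0,v0,u1,v1=box;im=cv2.resize(c['img'][v0:v1,u0:u1],None,fx=f,fy=f,interpolation=2)
    for x,y,z,rad,col in L:
        p=proj(c,np.c_[x+rad*np.cos(th),y+rad*np.sin(th),0*th+z]);p=((p-[u0,v0]+.5)*f-.5)
        cv2.polylines(im,[p.astype(np.int32)],True,col,1)
    cv2.imwrite('pics/'+fn,im)
L=[(.478,.2276,.027,.021,(255,0,0)),(.478,.2283,.017,.026,(0,255,0))]
c=pickle.load(open('last_scene.pkl','rb'));ov(c,(380,170,460,230),9,'o1.png',L)
c=pickle.load(open('last_wrist.pkl','rb'));ov(c,(220,180,420,330),4,'o2.png',L)
```

```text
(no output)
```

View pics/o1.png

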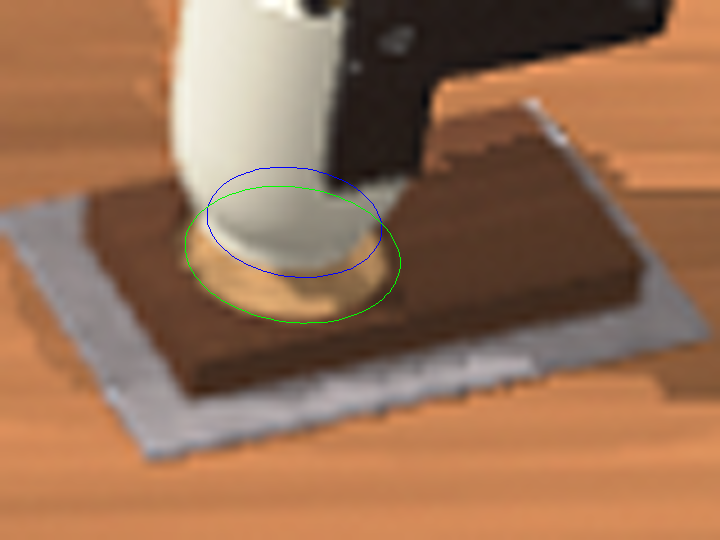

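View pics/o2.png

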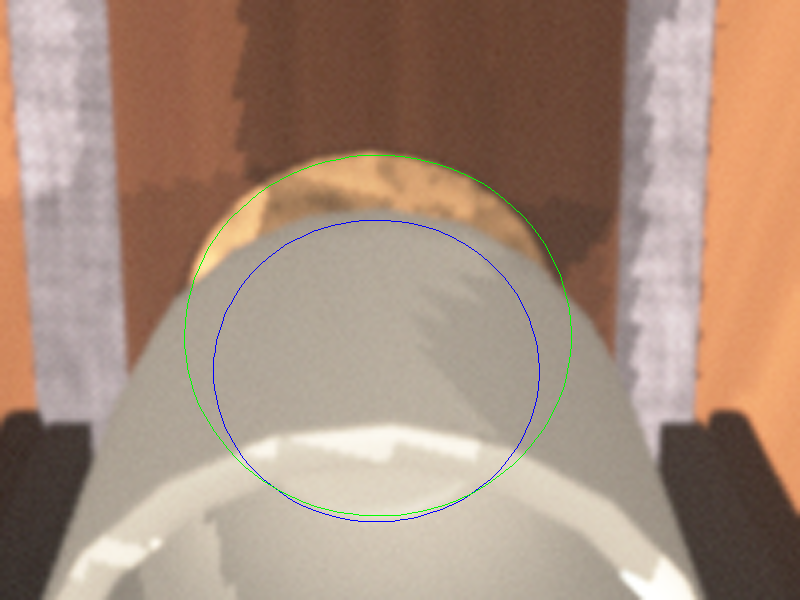

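Both overlays agree: the foot is within 1–2 mm of the recess centre. Lowering.

>>> {"name": "apply_moves", "arguments": {"increments": [{"grip": 170,"xyz": [0,-0.5,6],"rotation": [0,0.2,0]},{"grip": 170,"xyz": [0,-0.5,11],"rotation": [0,0.2,0]},{"grip": 170,"xyz": [0,-0.5,13.5],"rotation": [0,0.2,0]},{"grip": 170,"xyz": [0,-0.5,14],"rotation": [0,0.2,0]},{"grip": 170,"xyz": [0,-0.5,14],"rotation": [0,0.2,0]}]}}

```text
time: 10.45
ee_pos: [0.4783, 0.2285, 0.0604]
eef_rot: [0.991, 0.13, 0.001, 0.0]
ft_force: [0.4, -0.3, -2.9]
width: 0.06
```

Run:
```python
from h import *
st()
c=cam('scene');cv2.imwrite('pics/s8.png',cv2.resize(c['img'][150:240,370:490],None,fx=6,fy=6,interpolation=2))
```

```text
t 10.45 p [0.4783 0.2285 0.0604] q [9.915e-01 1.304e-01 1.000e-03 2.000e-04] F [ 0.43 -0.29 -2.92] w 0.06 j [ 0.173  0.416 -0.826  1.863  0.358  1.016 -0.542]
```

View pics/s8.png

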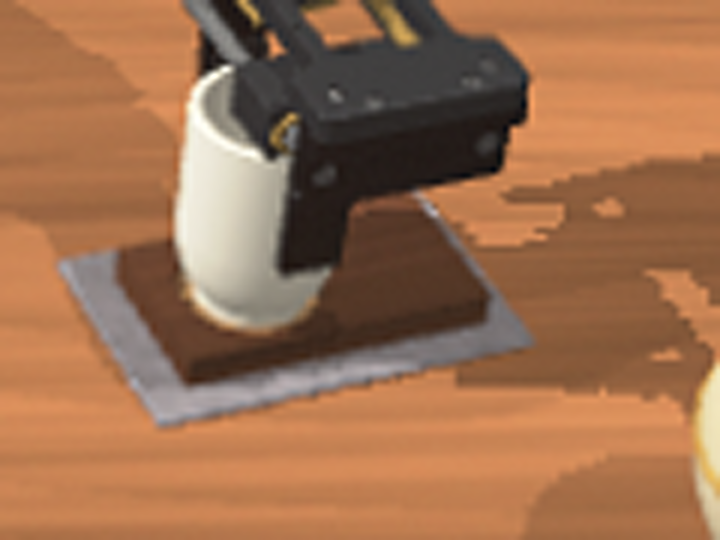

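The foot is inside the recess, about 1 mm above its floor, since the full weight is still on the wrist. Touching down, then releasing.

>>> {"name": "apply_moves", "arguments": {"increments": [{"grip": 170,"xyz": [0,0,1.2],"rotation": [0,0,0]},{"grip": 170,"xyz": [0,0,1.8],"rotation": [0,0,0]},{"grip": 170,"xyz": [0,0,1.8],"rotation": [0,0,0]}]}}

```text
time: 10.88
ee_pos: [0.4785, 0.2286, 0.0594]
eef_rot: [0.991, 0.13, 0.001, 0.0]
ft_force: [-3.0, -1.8, 6.6]
width: 0.0599
```

Contact: the vertical force went from −2.9 to +6.6 N. Releasing.

>>> {"name": "apply_moves", "arguments": {"increments": [{"grip": 110,"xyz": [0,0,0],"rotation": [0,0,0]},{"grip": 50,"xyz": [0,0,0],"rotation": [0,0,0]},{"grip": 0,"xyz": [0,0,0],"rotation": [0,0,0]},{"grip": 0,"xyz": [0,0,0],"rotation": [0,0,0]}]}}

```text
time: 11.38
ee_pos: [0.4786, 0.2287, 0.0594]
eef_rot: [0.991, 0.13, 0.001, 0.0]
ft_force: [0.2, 0.2, 0.6]
width: 0.0818
```

>>> {"name": "apply_moves", "arguments": {"increments": [{"grip": 0,"xyz": [0,0,-20],"rotation": [0,0,0]},{"grip": 0,"xyz": [0,0,-60],"rotation": [0,0,0]},{"grip": 0,"xyz": [0,0,-110],"rotation": [0,0,0]},{"grip": 0,"xyz": [0,0,-130],"rotation": [0,0,0]},{"grip": 0,"xyz": [0,0,-130],"rotation": [0,0,0]}]}}

```text
time: 12.0
ee_pos: [0.4789, 0.2291, 0.1912]
eef_rot: [0.991, 0.13, 0.003, 0.0]
ft_force: [0.4, -0.6, -0.3]
width: 0.0868
```

Run:
```python
from h import *
c=cam('scene');cv2.imwrite('pics/s9.png',cv2.resize(c['img'][120:240,350:510],None,fx=4.8,fy=4.8,interpolation=2))
st()
c=cam('wrist','w9.png');P=cloud(c)
m=(P[...,2]>.085)&(P[...,2]<.105)&boxmask(230,120,400,320)
q=P[m];print(len(q),cv2.minEnclosingCircle(q[:,:2].astype(np.float32)*1000),np.median(q[:,2]))
cn,w=blob_world(c,m,.095);print(cv2.minEnclosingCircle(w))
plan((.671,-.1415,.13,-12))
```

```text
t 12.05 p [0.4783 0.2286 0.1896] q [9.915e-01 1.302e-01 1.800e-03 5.000e-04] F [-0.67 -0.66 -0.85] w 0.0871 j [ 0.252  0.258 -0.894  1.733  0.214  1.249 -0.433]
2392 ((478.2649230957031, 229.55844116210938), 29.926799774169922) 0.09427524250716782
((478.2655334472656, 230.70565795898438), 30.64421272277832)
t 12.1 p [0.4779 0.2283 0.1887] q [9.915e-01 1.303e-01 9.000e-04 6.000e-04] F [ 0.33  0.02 -0.72] w 0.0873 j [ 0.252  0.259 -0.894  1.734  0.214  1.249 -0.433]
(0.671, -0.1415, 0.13, -12) xyz [90.9, 407.0, 59.4] rot [0.05, -0.12, 26.97]
```

View pics/s9.png

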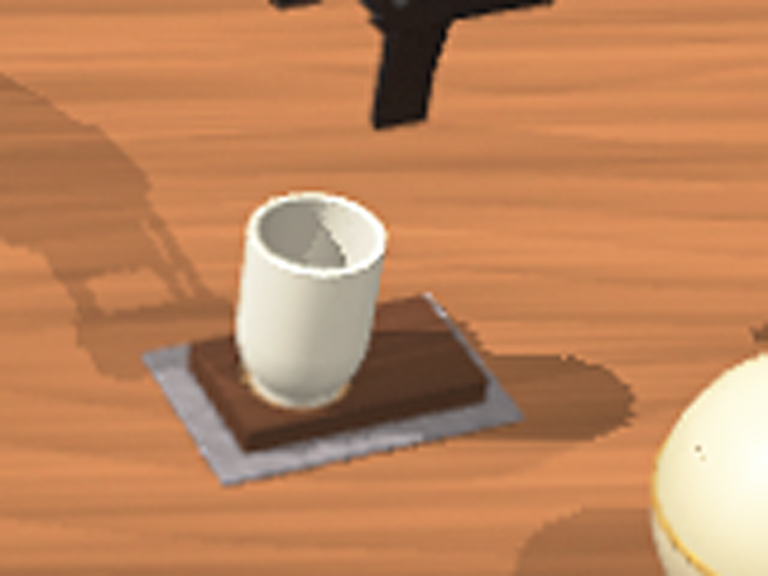

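View pics/w9.png

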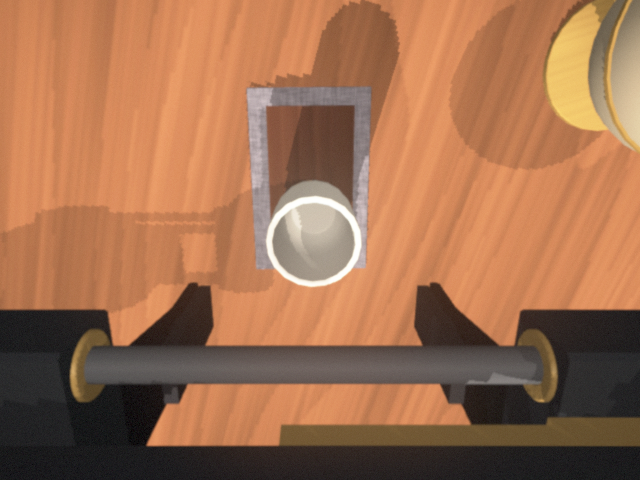

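The cup stands upright in the recess, with its rim centred at (314,242) in the wrist view. On to the strainer.

>>> {"name": "apply_moves", "arguments": {"increments": [{"grip": 0,"xyz": [12,55,0],"rotation": [0,0,5]},{"grip": 0,"xyz": [25,112,0],"rotation": [0,0,10]},{"grip": 0,"xyz": [38,170,0],"rotation": [0,0,15]},{"grip": 0,"xyz": [51,228,0],"rotation": [0,0,20]},{"grip": 0,"xyz": [64,286,0],"rotation": [0,0,25]}]}}

```text
time: 12.72
ee_pos: [0.6135, -0.0333, 0.1873]
eef_rot: [0.996, -0.089, -0.0, 0.0]
ft_force: [1.9, -0.0, 0.1]
width: 0.0874
```

Run:
```python
from h import *
plan((.671,-.1415,.13,-12))
```

```text
t 12.725 p [ 0.6135 -0.0333  0.1873] q [ 9.961e-01 -8.870e-02 -3.000e-04  4.000e-04] F [ 1.92 -0.04  0.07] w 0.0874 j [ 0.487  0.411 -0.657  1.521  0.257  1.298 -0.377]
(0.671, -0.1415, 0.13, -12) xyz [75.8, 96.3, 57.4] rot [0.05, 0.03, 1.82]
```

>>> {"name": "apply_moves", "arguments": {"increments": [{"grip": 0,"xyz": [30,40,10],"rotation": [0,0,2]},{"grip": 0,"xyz": [60,78,25],"rotation": [0,0,2]},{"grip": 0,"xyz": [76,96,42],"rotation": [0,0,2]},{"grip": 0,"xyz": [76,96,42],"rotation": [0,0,2]},{"grip": 0,"xyz": [76,96,42],"rotation": [0,0,2]}]}}

```text
time: 13.35
ee_pos: [0.6708, -0.1397, 0.1446]
eef_rot: [0.994, -0.105, -0.001, -0.0]
ft_force: [0.2, 0.5, 1.0]
width: 0.087
```

Run:
```python
from h import *
c=cam('wrist','w10.png');P=cloud(c)
for lo,hi in((.036,.052),(.053,.07),(.036,.07)):
    m=(P[...,2]>lo)&(P[...,2]<hi)&boxmask(220,120,420,320)
    q=P[m];print(len(q),cv2.minEnclosingCircle(q[:,:2].astype(np.float32)*1000),np.median(q[:,2]))
plan((.671,-.1415,.055,-12))
```

```text
2893 ((670.9588623046875, -141.00234985351562), 30.11452293395996) 0.044897570064913454
1334 ((670.7923583984375, -140.90603637695312), 22.071863174438477) 0.06027813814966905
4303 ((670.9588623046875, -141.00234985351562), 30.11452293395996) 0.045552335044974364
t 13.4 p [ 0.6711 -0.1396  0.1453] q [ 9.945e-01 -1.052e-01 -5.000e-04  0.000e+00] F [ 0.84 -0.32  0.28] w 0.0869 j [ 0.534  0.585 -0.581  1.361  0.321  1.291 -0.27 ]
(0.671, -0.1415, 0.055, -12) xyz [0.4, 1.9, 90.3] rot [0.01, 0.06, -0.08]
```

View pics/w10.png

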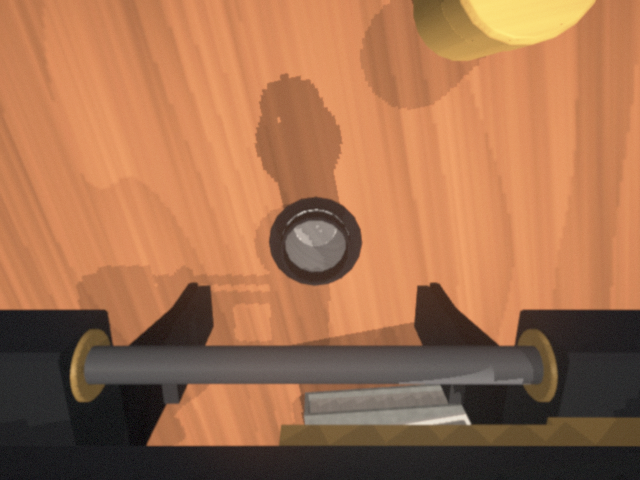

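The strainer's collar is centred at about (316,240) in the wrist view, and depth gives (0.671, −0.141). Descending on the collar.

>>> {"name": "apply_moves", "arguments": {"increments": [{"grip": 0,"xyz": [0,1.5,30],"rotation": [0,0,0]},{"grip": 0,"xyz": [0,1.5,65],"rotation": [0,0,0]},{"grip": 0,"xyz": [0,1.5,85],"rotation": [0,0,0]},{"grip": 0,"xyz": [0,1.5,89],"rotation": [0,0,0]},{"grip": 0,"xyz": [0,1.5,89],"rotation": [0,0,0]}], "squeeze": 15}}

```text
time: 14.02
ee_pos: [0.6713, -0.1407, 0.0575]
eef_rot: [0.994, -0.105, 0.0, 0.0]
ft_force: [0.4, -0.6, 0.3]
width: 0.0871
```

Run:
```python
from h import *
plan((.671,-.141,.0555,-12))
```

```text
t 14.025 p [ 0.6713 -0.1407  0.0575] q [ 9.945e-01 -1.050e-01  2.000e-04  0.000e+00] F [ 0.35 -0.57  0.28] w 0.0871 j [ 0.524  0.664 -0.556  1.437  0.365  1.144 -0.298]
(0.671, -0.141, 0.0555, -12) xyz [-0.2, 0.3, 2.0] rot [-0.0, -0.02, -0.06]
```

>>> {"name": "apply_moves", "arguments": {"increments": [{"grip": 110,"xyz": [-0.2,0.3,2],"rotation": [0,0,0]},{"grip": 140,"xyz": [-0.2,0.3,2],"rotation": [0,0,0]},{"grip": 170,"xyz": [-0.2,0.3,2],"rotation": [0,0,0]},{"grip": 200,"xyz": [-0.2,0.3,2],"rotation": [0,0,0]},{"grip": 200,"xyz": [-0.2,0.3,2],"rotation": [0,0,0]}]}}

```text
time: 14.65
ee_pos: [0.671, -0.141, 0.0554]
eef_rot: [0.994, -0.105, 0.0, 0.0]
ft_force: [0.1, 0.3, -0.2]
width: 0.0452
```

>>> {"name": "apply_moves", "arguments": {"increments": [{"grip": 200,"xyz": [0,0,0],"rotation": [0,0,0]},{"grip": 200,"xyz": [0,0,-10],"rotation": [0,0,0]},{"grip": 200,"xyz": [0,0,-50],"rotation": [0,0,0]},{"grip": 200,"xyz": [0,0,-100],"rotation": [0,0,0]},{"grip": 200,"xyz": [0,0,-130],"rotation": [0,0,0]}]}}

```text
time: 15.28
ee_pos: [0.6717, -0.1409, 0.1892]
eef_rot: [0.994, -0.105, 0.002, 0.0]
ft_force: [0.3, -0.5, -1.5]
width: 0.0424
```

Run:
```python
from h import *
cam('wrist','w11.png')
c=cam('scene');cv2.imwrite('pics/s11.png',cv2.resize(c['img'][80:300,150:400],None,fx=2.7,fy=2.7,interpolation=2))
plan((.4783,.2296,.185,15),(.4783,.2296,.185,-12))
```

```text
t 15.375 p [ 0.6728 -0.1409  0.1907] q [ 9.945e-01 -1.051e-01  3.600e-03  2.000e-04] F [-0.23  0.1  -0.35] w 0.0429 j [ 0.537  0.553 -0.59   1.309  0.305  1.361 -0.255]
(0.4783, 0.2296, 0.185, 15) xyz [-267.7, -321.7, 3.8] rot [0.08, -0.41, -27.06]
(0.4783, 0.2296, 0.185, -12) xyz [-267.7, -321.7, 3.8] rot [-0.02, -0.41, -0.06]
```

View pics/w11.png

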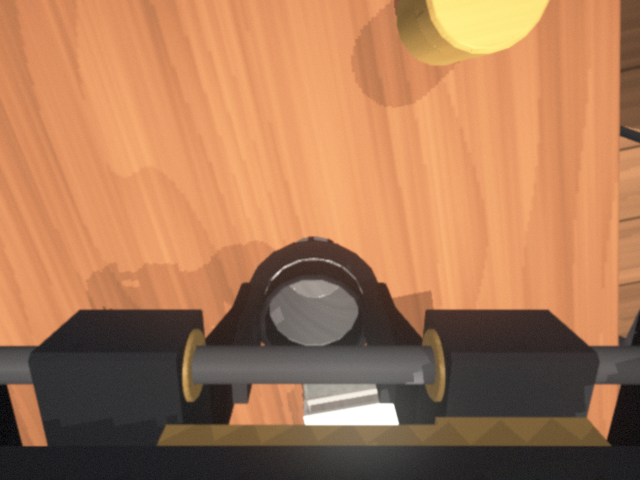

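View pics/s11.png

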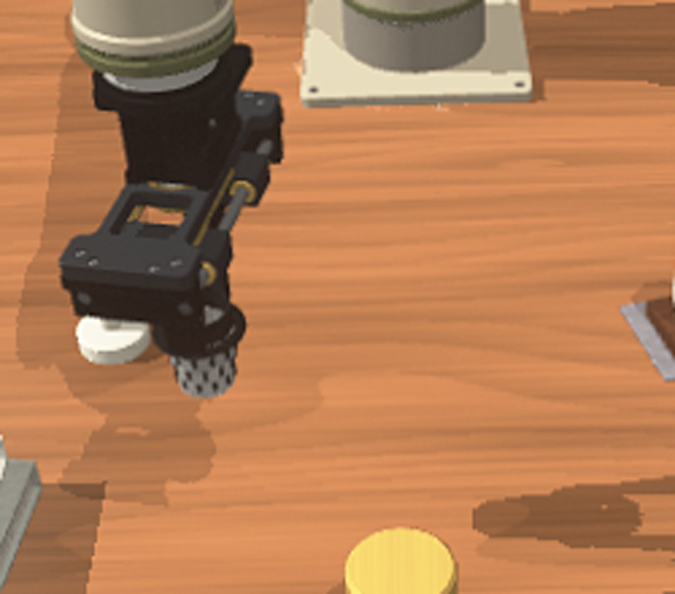

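The strainer hangs upright by its collar. Carrying it to the cup at z about 0.19.

>>> {"name": "apply_moves", "arguments": {"increments": [{"grip": 200,"xyz": [-25,-30,0],"rotation": [0,-0.2,-2]},{"grip": 200,"xyz": [-60,-72,0],"rotation": [0,-0.4,-6]},{"grip": 200,"xyz": [-97,-117,0],"rotation": [0,-0.4,-10]},{"grip": 200,"xyz": [-134,-161,0],"rotation": [0,-0.4,-14]},{"grip": 200,"xyz": [-171,-206,0],"rotation": [0,-0.4,-18]}]}}

```text
time: 16.0
ee_pos: [0.5473, 0.0976, 0.1892]
eef_rot: [0.999, 0.053, -0.0, 0.001]
ft_force: [-0.3, 0.6, 0.1]
width: 0.0427
```

Run:
```python
from h import *
plan((.4783,.2296,.185,15))
```

```text
t 16.0 p [0.5473 0.0976 0.1892] q [ 9.986e-01  5.290e-02 -1.000e-04  6.000e-04] F [-0.29  0.59  0.12] w 0.0427 j [ 0.408  0.302 -0.788  1.67   0.224  1.264 -0.32 ]
(0.4783, 0.2296, 0.185, 15) xyz [-54.7, -138.6, 4.0] rot [0.07, 0.02, -8.94]
```

>>> {"name": "apply_moves", "arguments": {"increments": [{"grip": 200,"xyz": [-17,-44,0],"rotation": [0,0,-3]},{"grip": 200,"xyz": [-34,-86,2],"rotation": [0,0,-6]},{"grip": 200,"xyz": [-48,-121,4],"rotation": [0,0,-9]},{"grip": 200,"xyz": [-54.5,-138.5,4],"rotation": [0,0,-9]},{"grip": 200,"xyz": [-54.5,-138.5,4],"rotation": [0,0,-9]}]}}

```text
time: 16.62
ee_pos: [0.4782, 0.23, 0.185]
eef_rot: [0.991, 0.131, -0.0, 0.001]
ft_force: [0.9, -0.6, 0.1]
width: 0.0429
```

Run:
```python
from h import *
plan((.4783,.2296,.165,15))
```

```text
t 16.625 p [0.4782 0.23   0.185 ] q [ 9.913e-01  1.313e-01 -2.000e-04  6.000e-04] F [ 0.93 -0.57  0.13] w 0.0429 j [ 0.247  0.268 -0.895  1.734  0.221  1.246 -0.438]
(0.4783, 0.2296, 0.165, 15) xyz [-0.0, 0.4, 20.0] rot [0.07, 0.03, 0.09]
```

>>> {"name": "apply_moves", "arguments": {"increments": [{"grip": 200,"xyz": [0,0.4,15],"rotation": [0,0,0]},{"grip": 200,"xyz": [0,0.4,26],"rotation": [0,0,0]},{"grip": 200,"xyz": [0,0.4,26],"rotation": [0,0,0]},{"grip": 200,"xyz": [0,0.4,26],"rotation": [0,0,0]}]}}

```text
time: 17.12
ee_pos: [0.4785, 0.2294, 0.1589]
eef_rot: [0.991, 0.131, -0.0, 0.001]
ft_force: [-0.1, -0.1, 0.1]
width: 0.0426
```

```bash
cat >> h.py <<'E'
th=np.linspace(0,2*np.pi,100)
def ov(c,box,f,fn,L):
    u0,v0,u1,v1=box;im=cv2.resize(c['img'][v0:v1,u0:u1],None,fx=f,fy=f,interpolation=2)
    for x,y,z,rad,col in L:
        p=proj(c,np.c_[x+rad*np.cos(th),y+rad*np.sin(th),0*th+z]);p=((p-[u0,v0]+.5)*f-.5)
        cv2.polylines(im,[p.astype(np.int32)],True,col,1)
    cv2.imwrite('pics/'+fn,im)
E
python3 - <<'E'
from h import *
s=st();x,y,z=s['ee_pos']
L=[(x,y,z-.0554,.018,(255,0,0)),(x,y,z-.0554+.045,.030,(255,0,255)),(.4785,.2286,.095,.030,(0,255,0)),(.4785,.2286,.095,.026,(0,255,0))]
c=cam('scene');ov(c,(370,120,480,220),7,'o3.png',L)
c=cam('wrist');ov(c,(200,180,430,350),3.4,'o4.png',L)
E
```

```text
t 17.125 p [0.4785 0.2294 0.1589] q [ 9.914e-01  1.310e-01 -3.000e-04  6.000e-04] F [-0.15 -0.07  0.05] w 0.0426 j [ 0.236  0.295 -0.886  1.766  0.245  1.197 -0.456]
```

View pics/o3.png

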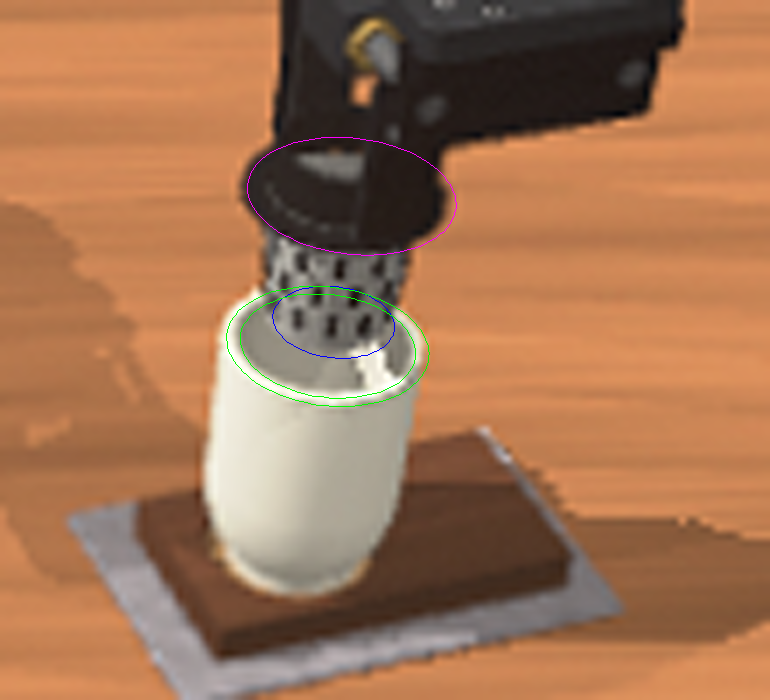

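View pics/o4.png

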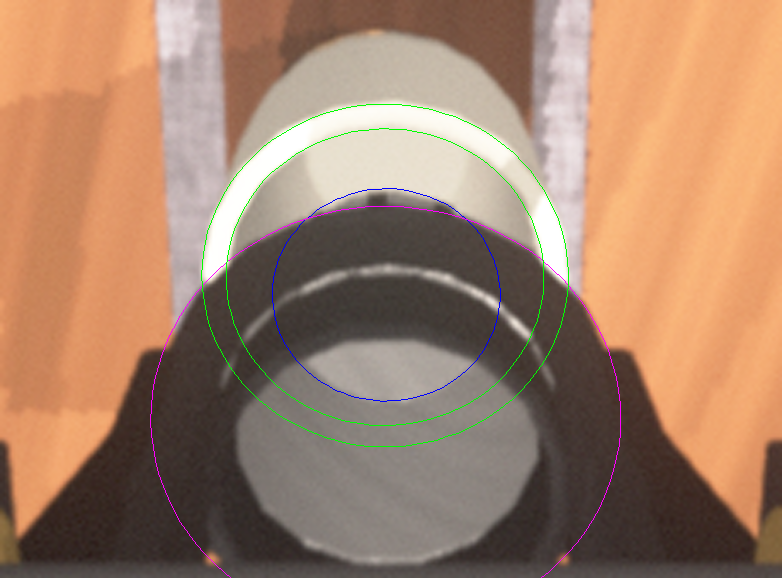

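Both overlays line up: flange, basket and cup rim are concentric within about 1 mm. Lowering in.

>>> {"name": "apply_moves", "arguments": {"increments": [{"grip": 200,"xyz": [0,0.5,10],"rotation": [0,0,0]},{"grip": 200,"xyz": [0,0.5,20],"rotation": [0,0,0]},{"grip": 200,"xyz": [0,0.5,32],"rotation": [0,0,0]},{"grip": 200,"xyz": [0,0.5,42],"rotation": [0,0,0]},{"grip": 200,"xyz": [0,0.5,46],"rotation": [0,0,0]}]}}

```text
time: 17.85
ee_pos: [0.4784, 0.229, 0.1124]
eef_rot: [0.991, 0.131, -0.001, 0.001]
ft_force: [0.5, -0.5, -1.1]
width: 0.0423
```

Run:
```python
from h import *
plan((.4785,.2290,.1085,15))
c=cam('scene');ov(c,(370,120,480,220),7,'s12.png',[])
```

```text
t 17.85 p [0.4784 0.229  0.1124] q [ 9.913e-01  1.313e-01 -5.000e-04  6.000e-04] F [ 0.45 -0.55 -1.08] w 0.0423 j [ 0.211  0.35  -0.865  1.815  0.296  1.113 -0.494]
(0.4785, 0.229, 0.1085, 15) xyz [0.1, 0.0, 3.9] rot [0.06, 0.07, 0.09]
```

View pics/s12.png

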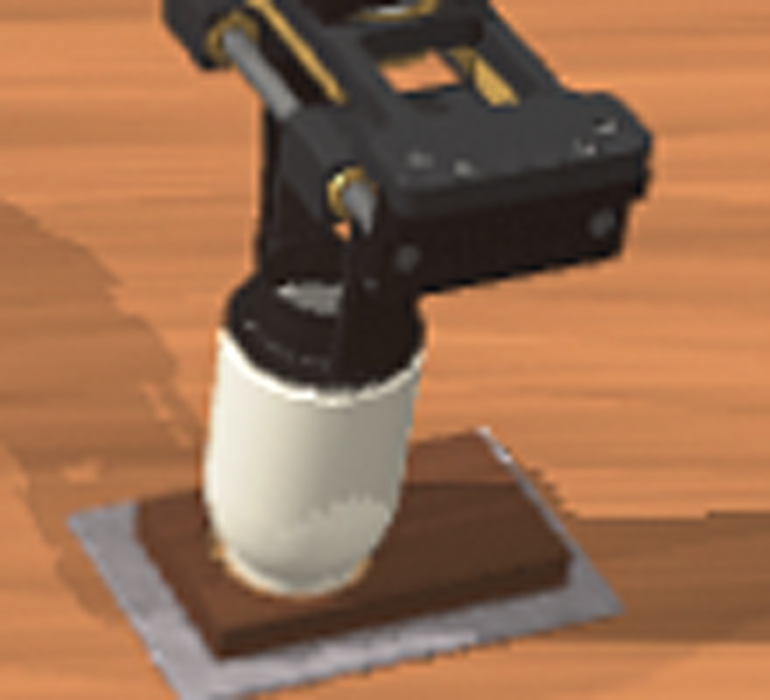

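>>> {"name": "apply_moves", "arguments": {"increments": [{"grip": 200,"xyz": [0,0,2],"rotation": [0,0,0]},{"grip": 200,"xyz": [0,0,3.5],"rotation": [0,0,0]},{"grip": 200,"xyz": [0,0,4.2],"rotation": [0,0,0]},{"grip": 200,"xyz": [0,0,4.2],"rotation": [0,0,0]}]}}

```text
time: 18.4
ee_pos: [0.4784, 0.2291, 0.1084]
eef_rot: [0.991, 0.131, -0.0, 0.001]
ft_force: [-0.5, -0.6, 3.2]
width: 0.0427
```

The flange is on the rim (+3.2 N) at the height I expected. Releasing.

>>> {"name": "apply_moves", "arguments": {"increments": [{"grip": 150,"xyz": [0,0,0],"rotation": [0,0,0]},{"grip": 100,"xyz": [0,0,0],"rotation": [0,0,0]},{"grip": 60,"xyz": [0,0,0],"rotation": [0,0,0]},{"grip": 60,"xyz": [0,0,0],"rotation": [0,0,0]},{"grip": 60,"xyz": [0,0,-10],"rotation": [0,0,0]}]}}

```text
time: 19.02
ee_pos: [0.478, 0.2288, 0.1182]
eef_rot: [0.991, 0.131, -0.001, 0.001]
ft_force: [-0.6, 0.5, 0.5]
width: 0.0654
```

>>> {"name": "apply_moves", "arguments": {"increments": [{"grip": 30,"xyz": [0,0,-20],"rotation": [0,0,0]},{"grip": 30,"xyz": [0,0,-60],"rotation": [0,0,0]},{"grip": 30,"xyz": [0,0,-90],"rotation": [0,0,0]},{"grip": 30,"xyz": [0,0,-90],"rotation": [0,0,0]},{"grip": 30,"xyz": [0,0,-90],"rotation": [0,0,0]}]}}

```text
time: 19.65
ee_pos: [0.4781, 0.2289, 0.2085]
eef_rot: [0.991, 0.131, -0.001, 0.001]
ft_force: [-0.5, -0.1, -0.1]
width: 0.0767
```

Run:
```python
from h import *
c=cam('scene');ov(c,(370,120,480,220),7,'s13.png',[])
c=cam('wrist','w13.png');P=cloud(c)
for lo,hi in((.089,.104),(.107,.120)):
    m=(P[...,2]>lo)&(P[...,2]<hi)&boxmask(220,120,420,330)
    q=P[m];print(len(q),cv2.minEnclosingCircle(q[:,:2].astype(np.float32)*1000),np.median(q[:,2]))
    A=np.c_[q[:,:2]-q[:,:2].mean(0),np.ones(len(q))];print('tilt',np.linalg.lstsq(A,q[:,2],rcond=None)[0])
plan((.4675,-.252,.15,-25))
```

```text
2830 ((478.2937316894531, 229.27308654785156), 30.203763961791992) 0.09776418414723649
tilt [-0.00271281  0.00209479  0.09732794]
1167 ((478.5084533691406, 229.18804931640625), 22.151901245117188) 0.11331982721460626
tilt [-0.00753589  0.01178593  0.11248507]
t 19.75 p [0.4778 0.2287 0.2077] q [ 9.913e-01  1.313e-01 -1.600e-03  9.000e-04] F [ 0.08 -0.34 -0.5 ] w 0.0769 j [ 0.259  0.248 -0.902  1.704  0.202  1.291 -0.422]
(0.4675, -0.252, 0.15, -25) xyz [-134.9, 461.3, 58.8] rot [0.14, 0.15, 40.09]
```

View pics/s13.png

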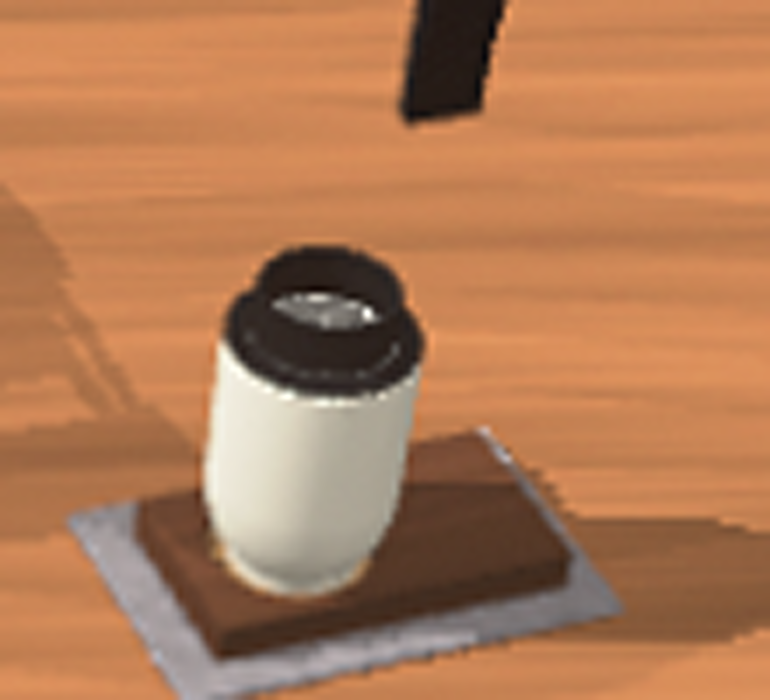

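View pics/w13.png

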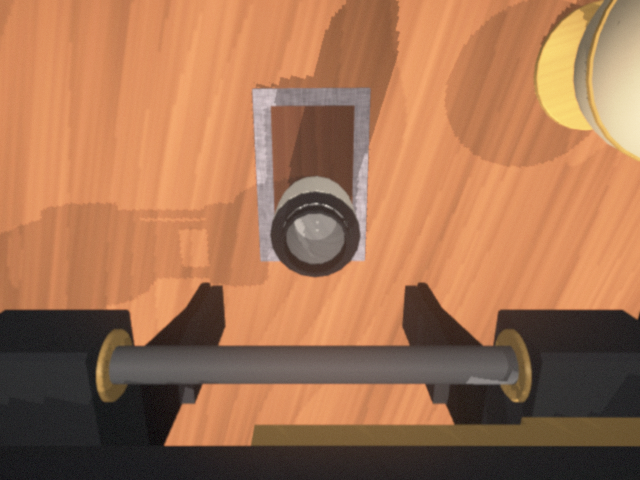

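The strainer is seated level (flange at 0.098 m, collar top at 0.113–0.114 m, centre (0.478, 0.229)). Now the lid.

>>> {"name": "apply_moves", "arguments": {"increments": [{"grip": 30,"xyz": [-15,53,0],"rotation": [0,0,5]},{"grip": 30,"xyz": [-32,110,0],"rotation": [0,0,10]},{"grip": 30,"xyz": [-49,167,0],"rotation": [0,0,15]},{"grip": 30,"xyz": [-66,224,0],"rotation": [0,0,20]},{"grip": 30,"xyz": [-83,282,0],"rotation": [0,0,25]}]}}

```text
time: 20.38
ee_pos: [0.4704, -0.0671, 0.208]
eef_rot: [0.996, -0.088, -0.002, 0.001]
ft_force: [1.4, 0.4, -0.3]
width: 0.0766
```

Run:
```python
from h import *
plan((.4675,-.252,.12,-10))
```

```text
t 20.375 p [ 0.4704 -0.0671  0.208 ] q [ 0.9961 -0.0877 -0.0016  0.0012] F [ 1.36  0.38 -0.29] w 0.0766 j [ 0.689  0.06  -0.66   1.842  0.041  1.256 -0.158]
(0.4675, -0.252, 0.12, -10) xyz [29.7, 182.4, 88.4] rot [0.16, 0.17, -0.07]
```

>>> {"name": "apply_moves", "arguments": {"increments": [{"grip": 30,"xyz": [10,60,20],"rotation": [0,0,0]},{"grip": 30,"xyz": [19,118,40],"rotation": [0,0,0]},{"grip": 30,"xyz": [27,165,70],"rotation": [0,0,0]},{"grip": 30,"xyz": [30,182,88],"rotation": [0.2,0.2,0]},{"grip": 30,"xyz": [30,182,88],"rotation": [0.2,0.2,0]}]}}

```text
time: 21.0
ee_pos: [0.4667, -0.2515, 0.1187]
eef_rot: [0.996, -0.088, -0.001, -0.001]
ft_force: [0.1, 0.2, 0.1]
width: 0.0768
```

Run:
```python
from h import *
viewer.camera('wrist')
c=cam('wrist','w14.png');P=cloud(c)
for lo,hi in((.010,.026),(.031,.045)):
    m=(P[...,2]>lo)&(P[...,2]<hi)&boxmask(220,100,420,330)
    q=P[m];print(len(q),cv2.minEnclosingCircle(q[:,:2].astype(np.float32)*1000),np.median(q[:,2]))
plan((.4675,-.252,.027,-10))
```

```text
5136 ((466.88519287109375, -251.63284301757812), 28.971139907836914) 0.0166878685381122
706 ((466.9432067871094, -251.45985412597656), 8.955771446228027) 0.03778703082221901
t 21.1 p [ 0.4686 -0.2498  0.121 ] q [ 9.962e-01 -8.670e-02  5.000e-04 -8.000e-04] F [0.35 0.51 0.49] w 0.0767 j [ 0.85   0.26  -0.504  1.821  0.138  1.095  0.123]
(0.4675, -0.252, 0.027, -10) xyz [-0.8, 2.5, 94.0] rot [-0.09, -0.05, 0.05]
```

View pics/w14.png

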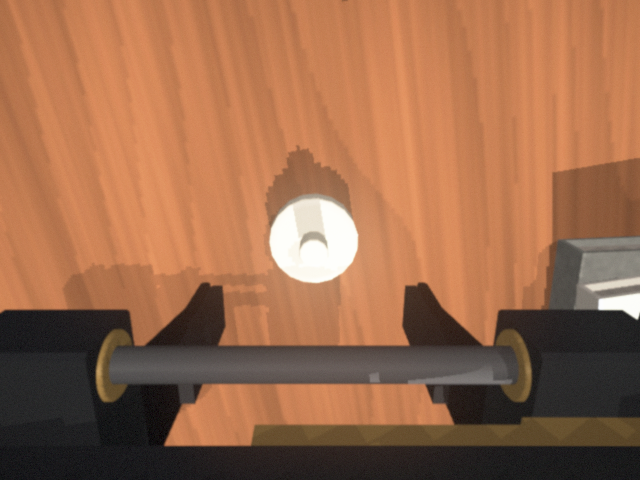

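>>> {"name": "apply_moves", "arguments": {"increments": [{"grip": 60,"xyz": [-1,2.3,40],"rotation": [0,0,0]},{"grip": 60,"xyz": [-1,2.3,75],"rotation": [0,0,0]},{"grip": 60,"xyz": [-1,2.3,90],"rotation": [0,0,0]},{"grip": 60,"xyz": [-1,2.3,92],"rotation": [0,0,0]},{"grip": 60,"xyz": [-1,2.3,92],"rotation": [0,0,0]}]}}

```text
time: 21.72
ee_pos: [0.4683, -0.2518, 0.0304]
eef_rot: [0.996, -0.086, 0.001, -0.0]
ft_force: [-0.6, -0.9, 0.8]
width: 0.0668
```

Run:
```python
from h import *
plan((.467,-.252,.0275,-10))
```

```text
t 21.725 p [ 0.4683 -0.2518  0.0304] q [ 9.963e-01 -8.640e-02  1.400e-03 -4.000e-04] F [-0.56 -0.95  0.79] w 0.0668 j [ 0.822  0.38  -0.478  1.892  0.214  0.918  0.07 ]
(0.467, -0.252, 0.0275, -10) xyz [-1.3, 0.4, 2.9] rot [-0.06, -0.15, 0.08]
```

>>> {"name": "apply_moves", "arguments": {"increments": [{"grip": 100,"xyz": [-1.3,0.4,2.8],"rotation": [0,-0.1,0]},{"grip": 150,"xyz": [-1.3,0.4,2.8],"rotation": [0,-0.1,0]},{"grip": 190,"xyz": [-1.3,0.4,2.8],"rotation": [0,-0.1,0]},{"grip": 220,"xyz": [-1.3,0.4,2.8],"rotation": [0,-0.1,0]},{"grip": 240,"xyz": [-1.3,0.4,2.8],"rotation": [0,-0.1,0]}]}}

```text
time: 22.35
ee_pos: [0.467, -0.252, 0.0276]
eef_rot: [0.996, -0.086, 0.0, -0.0]
ft_force: [-0.1, -0.4, -0.4]
width: 0.0245
```

>>> {"name": "apply_moves", "arguments": {"increments": [{"grip": 240,"xyz": [0,0,0],"rotation": [0,0,0]},{"grip": 240,"xyz": [0,0,0],"rotation": [0,0,0]}]}}

```text
time: 22.6
ee_pos: [0.467, -0.2519, 0.0276]
eef_rot: [0.996, -0.086, 0.0, -0.0]
ft_force: [0.1, 0.3, -1.2]
width: 0.0169
```

>>> {"name": "apply_moves", "arguments": {"increments": [{"grip": 250,"xyz": [0,0,-10],"rotation": [0,0,0]},{"grip": 250,"xyz": [0,0,-40],"rotation": [0,0,0]},{"grip": 250,"xyz": [0,0,-90],"rotation": [0,0,0]},{"grip": 250,"xyz": [0,0,-150],"rotation": [0,0,0]},{"grip": 250,"xyz": [0,0,-170],"rotation": [0,0,0]}]}}

```text
time: 23.22
ee_pos: [0.4682, -0.2525, 0.2022]
eef_rot: [0.996, -0.086, 0.003, 0.001]
ft_force: [0.4, -0.6, -2.0]
width: 0.0172
```

Run:
```python
from h import *
cam('wrist','w15.png')
c=cam('scene');ov(c,(120,20,300,160),4.4,'s15.png',[])
plan((.4785,.2295,.195,15))
```

```text
t 23.325 p [ 0.468  -0.2525  0.2007] q [ 9.963e-01 -8.640e-02  2.700e-03  7.000e-04] F [ 0.02 -0.29 -0.91] w 0.0171 j [ 0.873  0.181 -0.514  1.731  0.094  1.248  0.163]
(0.4785, 0.2295, 0.195, 15) xyz [-72.7, -476.6, 4.8] rot [0.12, -0.3, -24.92]
```

View pics/w15.png

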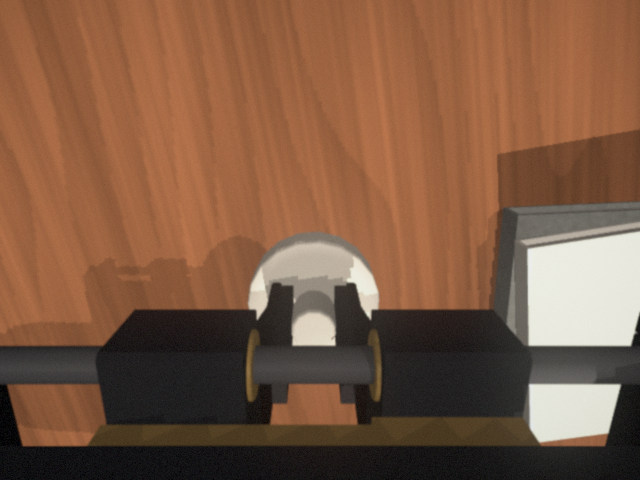

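View pics/s15.png

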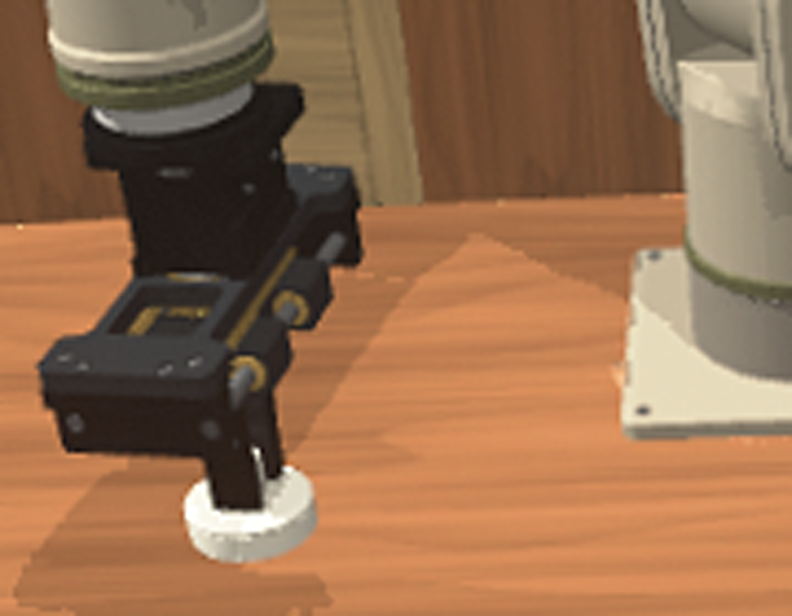

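The lid is held level by its knob. Carrying it over at z about 0.2, well above the collar at 0.114.

>>> {"name": "apply_moves", "arguments": {"increments": [{"grip": 250,"xyz": [-6,-40,0],"rotation": [0,0,-2]},{"grip": 250,"xyz": [-14,-92,0],"rotation": [0,-0.3,-6]},{"grip": 250,"xyz": [-22,-144,0],"rotation": [0,-0.3,-10]},{"grip": 250,"xyz": [-30,-196,0],"rotation": [0,-0.3,-14]},{"grip": 250,"xyz": [-38,-248,0],"rotation": [0,-0.3,-18]}]}}

```text
time: 23.95
ee_pos: [0.4724, -0.0001, 0.1991]
eef_rot: [0.997, 0.072, -0.001, 0.001]
ft_force: [0.8, -0.4, -1.0]
width: 0.0173
```

Run:
```python
from h import *
plan((.4785,.2288,.195,15))
```

```text
t 23.95 p [ 4.724e-01 -1.000e-04  1.991e-01] q [ 9.974e-01  7.160e-02 -8.000e-04  9.000e-04] F [ 0.77 -0.42 -1.02] w 0.0173 j [ 0.633  0.067 -0.748  1.858  0.05   1.236  0.013]
(0.4785, 0.2288, 0.195, 15) xyz [38.8, -225.7, 3.7] rot [0.09, 0.1, -6.79]
```

>>> {"name": "apply_moves", "arguments": {"increments": [{"grip": 250,"xyz": [9,-52,1],"rotation": [0,0,-2]},{"grip": 250,"xyz": [18,-104,2],"rotation": [0,0,-4]},{"grip": 250,"xyz": [27,-156,3],"rotation": [0,0,-6]},{"grip": 250,"xyz": [34,-200,4],"rotation": [0,0,-7]},{"grip": 250,"xyz": [39,-225.5,4],"rotation": [0,0,-7]}]}}

```text
time: 24.58
ee_pos: [0.4774, 0.231, 0.1934]
eef_rot: [0.991, 0.134, -0.002, 0.0]
ft_force: [-0.0, 0.3, -0.6]
width: 0.0171
```

Run:
```python
from h import *
plan((.4785,.2288,.15,15))
```

```text
t 24.575 p [0.4774 0.231  0.1934] q [ 9.910e-01  1.339e-01 -1.800e-03  5.000e-04] F [-0.03  0.34 -0.58] w 0.0171 j [ 0.267  0.269 -0.921  1.721  0.223  1.267 -0.436]
(0.4785, 0.2288, 0.15, 15) xyz [0.6, 2.3, 43.4] rot [0.03, 0.21, 0.39]
```

>>> {"name": "apply_moves", "arguments": {"increments": [{"grip": 250,"xyz": [0.6,2.3,20],"rotation": [0,0.2,0.4]},{"grip": 250,"xyz": [0.6,2.3,40],"rotation": [0,0.2,0.4]},{"grip": 250,"xyz": [0.6,2.3,44],"rotation": [0,0.2,0.4]},{"grip": 250,"xyz": [0.6,2.3,44],"rotation": [0,0.2,0.4]}]}}

```text
time: 25.08
ee_pos: [0.4784, 0.2284, 0.1492]
eef_rot: [0.991, 0.13, -0.0, 0.0]
ft_force: [0.4, 0.9, -1.1]
width: 0.0172
```

Run:
```python
from h import *
plan((.4785,.2288,.1285,15))
s=r.read_state();x,y,z=s['ee_pos']
L=[(x,y,z-.0276,.029,(255,0,0)),(x,y,z-.0276+.017,.029,(255,0,255)),(.4785,.2288,.098,.030,(0,255,0)),(.4785,.2288,.114,.022,(0,255,0))]
c=cam('scene');ov(c,(370,120,480,220),7,'o5.png',L)
c=cam('wrist');ov(c,(200,180,430,350),3.4,'o6.png',L)
```

```text
t 25.075 p [0.4784 0.2284 0.1492] q [ 9.915e-01  1.301e-01 -4.000e-04  3.000e-04] F [ 0.45  0.93 -1.08] w 0.0172 j [ 0.251  0.311 -0.904  1.777  0.263  1.181 -0.47 ]
(0.4785, 0.2288, 0.1285, 15) xyz [0.2, -0.4, 20.7] rot [0.03, 0.05, -0.05]
```

View pics/o5.png

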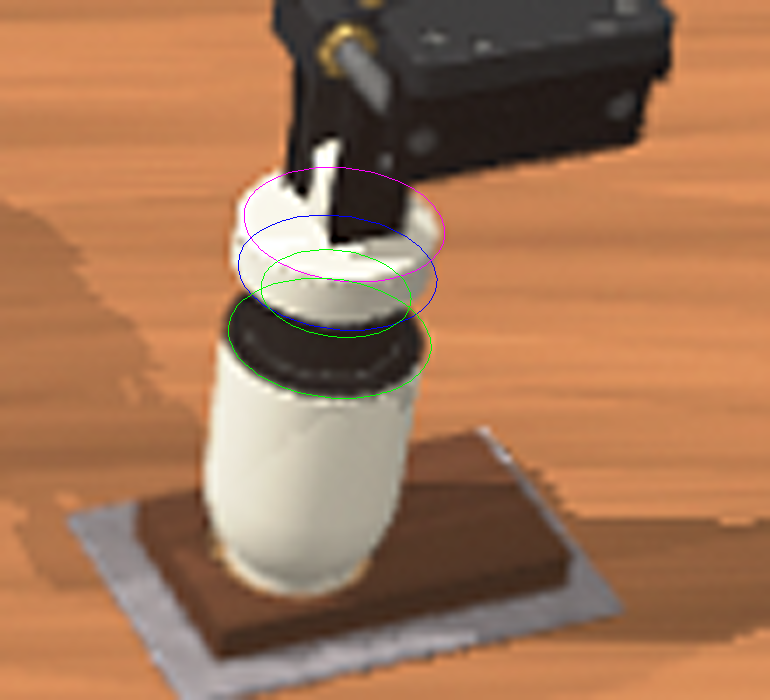

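View pics/o6.png

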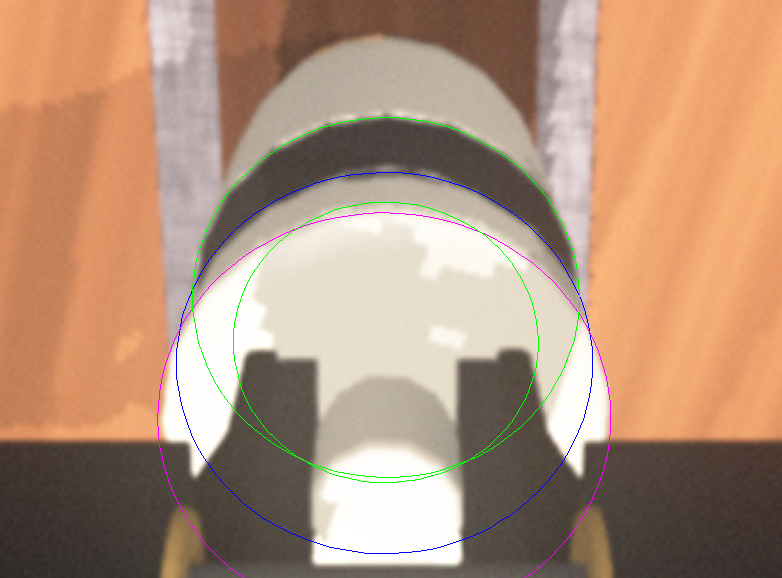

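Lid and strainer line up in both views; the scene view's roughly 1-pixel offset is the same for both. Lowering.

>>> {"name": "apply_moves", "arguments": {"increments": [{"grip": 250,"xyz": [0,-0.3,5],"rotation": [0,0,0]},{"grip": 250,"xyz": [0,-0.3,11],"rotation": [0,0,0]},{"grip": 250,"xyz": [0,-0.3,16],"rotation": [0,0,0]},{"grip": 250,"xyz": [0,-0.3,18],"rotation": [0,0,0]},{"grip": 250,"xyz": [0,-0.3,18],"rotation": [0,0,0]}]}}

```text
time: 25.8
ee_pos: [0.4787, 0.2291, 0.1318]
eef_rot: [0.991, 0.13, 0.0, 0.0]
ft_force: [0.3, -0.7, -0.1]
width: 0.0175
```

Run:
```python
from h import *
plan((.4785,.2288,.1286,15))
```

```text
t 25.8 p [0.4787 0.2291 0.1318] q [9.915e-01 1.302e-01 2.000e-04 2.000e-04] F [ 0.31 -0.69 -0.06] w 0.0175 j [ 0.239  0.332 -0.895  1.796  0.283  1.149 -0.486]
(0.4785, 0.2288, 0.1286, 15) xyz [-0.3, 0.2, 3.2] rot [0.03, -0.02, -0.04]
```

>>> {"name": "apply_moves", "arguments": {"increments": [{"grip": 250,"xyz": [0,0,1.5],"rotation": [0,0,0]},{"grip": 250,"xyz": [0,0,3],"rotation": [0,0,0]},{"grip": 250,"xyz": [0,0,3.5],"rotation": [0,0,0]},{"grip": 250,"xyz": [0,0,3.5],"rotation": [0,0,0]}]}}

```text
time: 26.3
ee_pos: [0.4788, 0.2291, 0.1286]
eef_rot: [0.991, 0.13, 0.0, 0.0]
ft_force: [-0.3, 0.2, 2.7]
width: 0.0171
```

The lid has seated (+2.7 N). Releasing gently.

>>> {"name": "apply_moves", "arguments": {"increments": [{"grip": 200,"xyz": [0,0,0],"rotation": [0,0,0]},{"grip": 160,"xyz": [0,0,0],"rotation": [0,0,0]},{"grip": 110,"xyz": [0,0,0],"rotation": [0,0,0]},{"grip": 100,"xyz": [0,0,0],"rotation": [0,0,0]},{"grip": 100,"xyz": [0,0,-10],"rotation": [0,0,0]}]}}

```text
time: 26.92
ee_pos: [0.4784, 0.2289, 0.1384]
eef_rot: [0.991, 0.13, -0.0, 0.0]
ft_force: [0.1, 0.3, 0.6]
width: 0.049
```

>>> {"name": "apply_moves", "arguments": {"increments": [{"grip": 60,"xyz": [0,0,-30],"rotation": [0,0,0]},{"grip": 60,"xyz": [0,0,-70],"rotation": [0,0,0]},{"grip": 60,"xyz": [0,0,-90],"rotation": [0,0,0]},{"grip": 60,"xyz": [0,0,-90],"rotation": [0,0,0]},{"grip": 60,"xyz": [0,0,-90],"rotation": [0,0,0]}]}}

```text
time: 27.55
ee_pos: [0.4782, 0.2287, 0.2278]
eef_rot: [0.991, 0.13, -0.001, 0.0]
ft_force: [0.1, -0.3, -0.8]
width: 0.0663
```

Run:
```python
from h import *
st()
c=cam('scene');ov(c,(370,100,480,220),5,'s16.png',[])
c=cam('wrist','w16.png');P=cloud(c)
for lo,hi in((.108,.126),(.132,.145)):
    m=(P[...,2]>lo)&(P[...,2]<hi)&boxmask(220,120,420,330)
    q=P[m];print(len(q),cv2.minEnclosingCircle(q[:,:2].astype(np.float32)*1000),np.median(q[:,2]))
    A=np.c_[q[:,:2]-q[:,:2].mean(0),np.ones(len(q))];print('tilt',np.linalg.lstsq(A,q[:,2],rcond=None)[0])
cam('top','t16.png')
```

```text
t 27.55 p [0.4782 0.2287 0.2278] q [ 9.915e-01  1.303e-01 -7.000e-04  5.000e-04] F [ 0.11 -0.33 -0.76] w 0.0663 j [ 0.284  0.236 -0.929  1.676  0.194  1.329 -0.417]
4995 ((478.5968933105469, 229.30287170410156), 29.016023635864258) 0.11769623623584018
tilt [ 0.00394871 -0.01812386  0.11751912]
679 ((478.59521484375, 229.54116821289062), 8.992746353149414) 0.1386858275083814
tilt [ 0.03125638 -0.11743404  0.13840931]
```

View pics/s16.png

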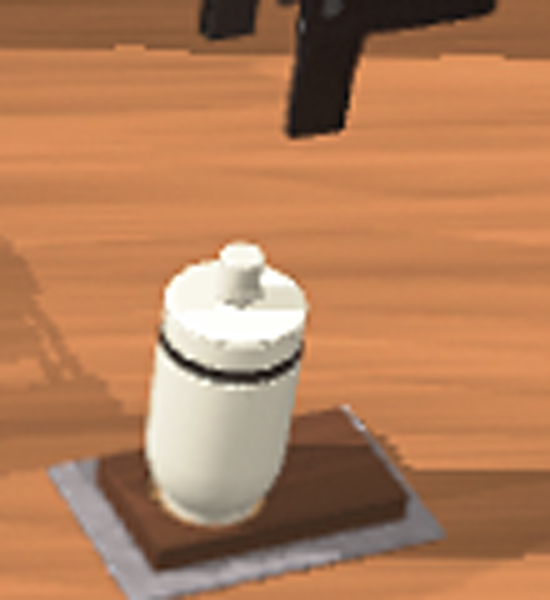

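View pics/w16.png

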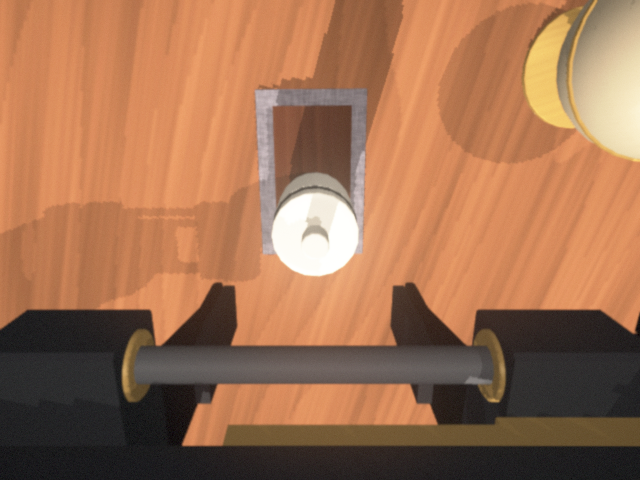

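View pics/t16.png

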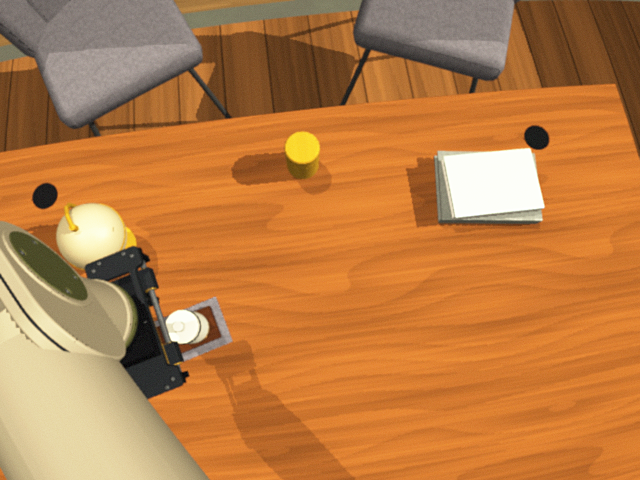

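The stack stands level: lid top at 0.118 m and knob top at 0.139 m, both as expected, and the dark flange line is even all round. The bystanders are where they were and the gripper is clear. Handing in.

Run:
```python
from h import *
print(r.close_job());
```

```text
the job is handed in; nothing more can be done
None
```

I laid up the tea cup on the mat from the bottom up: saucer, cup, strainer, then lid. Each piece was carried by the gripper, touched down and then let go, and I handed the job in at about 27.6 s. No verdict is reported.

My last checks:
- **Saucer:** it lies parallel to the mat within about 0.4°. Its centre is within about 2 mm of the mat's in the wrist camera view.
- **Cup:** it stands upright with its foot down in the recess. The cameras differed by 1–2 mm on the recess position, inside the 5 mm clearance.
- **Strainer:** the flange top is at 0.098 m and the collar top at 0.113–0.114 m, against 0.098 and 0.114 m expected. It is centred within about 1 mm of the cup.
- **Lid:** the top is at 0.118 m and the knob at 0.139 m, both as expected, and it is centred within about 1 mm of the strainer. The fitted tilt of the lid's top was about 0.02 rad. A fit to the small knob top gave 0.12 rad, above the 0.08 rad limit, but I put that down to noise because the flat lid top and the scene picture both show it level.
- **Surroundings:** the gripper was about 90 mm above the stack, and the tin, globe and books look unmoved.

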